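Strip a bayonet-clamped bracket off its stud

TASK

Take the clamp stack apart in order: turn the bar nut anticlockwise (seen from above) until you feel it meet its internal stop, without forcing it, lift it straight off the stud and set it in the grey tray; then lift the steel spacer off and set it in the tray too. Last, lift the bracket off the stud and set it on its plate, web upward, on the black rubber mat. Set the parts down rather than dropping them, and leave the oil bottle, the spring rack and the wrench where they are.

Things in the scene. Friction and masses are not known exactly. Their poses are not given: they have to be found in the camera images.
- fixture: Fixed dark block 140 x 130 x 60 mm (x, y, z), origin at the centre of its underside. From its top's middle a 22 mm stud rises 62 mm (to 122 mm above the bench). A cross pin 8 mm thick, 106 to 114 mm above the bench, sticks out 4 mm on two opposite sides; hidden in the nut, its direction varies and is not given. On the stud from the bottom: bracket, spacer, nut; all pass over the pin.
- nut_hub (a point): Centre of the closed round hub of the loose dark steel bar nut (about 0.3 kg): 48 mm diameter, 34 mm high, on the stud's axis, standing on the spacer, this point 113 mm above the bench at the start and 17 mm above the nut's underside. The hub can be gripped from above between its two arms to lift the nut.
- nut_bar (a point): Middle of the same nut's bar, on its axis, 21 mm above its underside: two level arms, 12 mm wide, 14 mm high, stick out of the hub along this point's +x and -x, to 55 mm from the axis, and can be pushed round (slight friction). A bayonet inside holds the nut down until it is turned anticlockwise from above by 50 to 118 degrees (varies, not given) to a hard stop; there it lifts off, clear after 26 mm. Over 40 N on an arm at the stop is too hard.
- spacer_mid (a point): Loose plain steel ring, 56 mm outside diameter, 38 mm bore, 26 mm high, 0.22 kg; this point is its centre, half-way up, 83 mm above the bench at the start, around the stud. It must rise 52 mm to clear the stud.
- bracket_mid (a point): Loose aluminium angle bracket, 0.25 kg, on the block around the stud; this point is the centre of its flat plate (120 along x, 70 along y, 10 mm thick), 65 mm above the bench at the start. The 42 mm hole for the stud is 20 mm from here towards its +x. At the -x end an upright web stands on the plate. It must rise 62 mm to clear the stud; off-centre it catches the pin.
- bracket_web (a point): Centre of the bracket's upright web, to grip from above: 10 mm thick (along the bracket's x), 70 mm wide, rising 35 mm above the plate's top; 55 mm from the plate's centre towards -x and 22.5 mm above it.
- tray: Fixed open grey tray, outside 250 x 170 x 30 mm (x, y, z), walls and floor 5 mm thick; origin at the centre of its underside. For the nut and the spacer, side by side along its x.
- mat: Fixed black rubber mat, 200 x 180 mm (x, y), 4 mm thick; origin at the centre of its underside. For the bracket.
- oil: Bystander: yellow oil bottle, 60 mm diameter, 140 mm high; origin at its foot.
- springs: Bystander: rust-brown block 70 x 160 x 30 mm with three standing valve springs, 89 mm high in all; origin at the centre of its underside.
- wrench: Bystander: steel wrench, 190 mm long, lying flat; origin at its underside.
There are look-alikes about, which are no part of the job. What is meant by the part that bears nut_hub is not orange or pink, and is the smaller of those in its own colour.

How it is judged:
On the way, in this order (a step that is already met when the one before it is completed fails the run):
1. the nut is in the tray while the spacer and the bracket are still on the stud (x of nut_hub in the frame of tray between -0.115 and 0.115 m and y of nut_hub in the frame of tray between -0.075 and 0.075 m and z of nut_hub in the frame of tray below 0.05 m and horizontal distance between spacer_mid and fixture below 0.012 m and z of spacer_mid in the frame of fixture below 0.092 m and horizontal distance between bracket_mid and fixture below 0.035 m and z of bracket_mid in the frame of fixture below 0.075 m), for 0.2 s.
2. the spacer is in the tray too while the bracket is still on the stud (x of nut_hub in the frame of tray between -0.115 and 0.115 m and y of nut_hub in the frame of tray between -0.075 and 0.075 m and z of nut_hub in the frame of tray below 0.05 m and x of spacer_mid in the frame of tray between -0.115 and 0.115 m and y of spacer_mid in the frame of tray between -0.075 and 0.075 m and z of spacer_mid in the frame of tray below 0.045 m and horizontal distance between bracket_mid and fixture below 0.035 m and z of bracket_mid in the frame of fixture below 0.075 m), for 0.2 s.
At the end, for the whole second after the job is handed in: The nut and the spacer rest in the tray, within its walls and not heaped above them (centres below 50 and 45 mm over its underside); the bracket rests flat on its plate (within 0.1 rad) on the mat, its plate centre at least 20 mm inside the mat's edges; all are at rest (x of nut_hub in the frame of tray between -0.115 and 0.115 m and y of nut_hub in the frame of tray between -0.075 and 0.075 m and z of nut_hub in the frame of tray below 0.05 m and x of spacer_mid in the frame of tray between -0.115 and 0.115 m and y of spacer_mid in the frame of tray between -0.075 and 0.075 m and z of spacer_mid in the frame of tray below 0.045 m and x of bracket_mid in the frame of mat between -0.08 and 0.08 m and y of bracket_mid in the frame of mat between -0.07 and 0.07 m and angle between bracket_mid's own z axis and vertical below 0.1 rad and z of bracket_mid in the frame of mat below 0.016 m and linear speed of each of nut, spacer, bracket below 0.02 m/s); the robot touches nothing.
It fails at once if the nut is forced against the stud's pin or its stop (contact force between nut and fixture above 200 N).
It fails at once if a part is dropped (falls freely faster than 0.85 m/s, about 35 mm) ((linear speed of nut above 0.85 m/s and contact force between the fingers and nut below 0.05 N) or (linear speed of spacer above 0.85 m/s and contact force between the fingers and spacer below 0.05 N) or (linear speed of bracket above 0.85 m/s and contact force between the fingers and bracket below 0.05 N)).
It fails at once if a bystander is moved more than 30 mm (distance of any of oil, springs, wrench from where it was at the start of the episode above 0.03 m).
It fails at once if the oil bottle is tipped (angle between oil's own z axis and vertical above 0.3 rad).
It also fails if it takes over 72 s, if anything falls off the work surface, if the arm or the gripper's body presses on something with over 40 N, if the wrist force passes 120 N, or if a joint passes its speed limit or range.

ROBOT

A 6-joint arm with a two-finger parallel gripper is mounted at the origin on the work surface. World frame = base frame: x ahead of the robot, y to its left, z up, the work surface at z = 0. Lengths are in m, angles in rad, forces in N, time in s.
With the tool pointing down it reaches from about 0.35 to 0.85 m from the base axis. Payload 8.1 kg.
Tool frame: the origin (TCP) lies midway between the tips of the shut fingers; the grasp point (between the pads) lies 19 mm behind it; z points along the fingers, y is the line along which they close (so a half turn about z gives the same grasp; the last joint's range is limited). The gripper opens to 93 mm and grips with 3 to 60 N. Pads are 15 mm wide; open, the fingers measure 128 mm over their backs; the gripper's body (75 mm by 188 mm) begins 65 mm behind the grasp point.
Start: joints at [1.059, 0.13, 1.488, -0, 1.523, -0.085], TCP at [0.248, 0.546, 0.183] pointing down, gripper open.
Joint ranges: [-2.96, 2.96], [-0.89, 2.26], [0.02, 2.5], [-1.34, 4.48], [0, 2.73], [-2.66, 2.66]. Speed limits (rad/s): [2.39, 2.39, 2.79, 3.14, 3.14, 3.14].

INTERFACE

Orientations are given as a unit quaternion [x, y, z, w].
In Python, from plant import * gives the robot as it stands.
- The arm moves only by the tool arm_command, never from a script. Its argument "series" is text: rows parted by semicolons, each of 7 numbers parted by spaces: the shift along the tool's x, y, z normalised to -1 to 1, where 1 is 0.6 m, then the turn, a rotation vector about the tool's x, y, z normalised to -1 to 1, where 1 is 2 pi rad, then the gripper's target within -1 to 1 (shut at 1, half-way at 0, fully open at -1). In form: x y z ax ay az hand; .... A call has 1 to 5 rows; each row is the pose to reach, as a shift and turn from the pose commanded when the call began, along the tool's axes at that moment, turning the shorter way round; what a row does not reach only later rows make up. A row lasts 1/12 s, in which the tool goes at most 41.7 mm and 7.16 degrees, less where a joint would pass 70% of its speed; a pose out of reach is approached as far as the arm can. A call with a number of a shift or a turn outside -1 to 1 is refused whole. A call with a gripper value outside its range is refused whole. The fingers move at their own pace and stop on an object; "newtons" is the grip in N (left out, the last holds). Time passes only in rows, so rows that repeat a pose let the fingers close. It gives the time, the measured TCP pose, the force, the opening and the grip force at its end, in the units of the state.
- read_state(): the state, without advancing time (a new reading comes with each control period).
- capture(name): name is "scene" or "top" or "wrist"; returns a dict with "pixels" (420x560x3 uint8, red, green, blue), "fx", "fy", "cx", "cy" (pixels), "world_from_camera" (4x4, takes a point from camera to world coordinates); the wrist camera has in their place "hand_eye" (4x4, takes a point from camera to tool coordinates, whose origin is the TCP and whose axes are the flange's). Camera axes: x right, y up, looking along -z (the intrinsics and any distortion apply to the point x, -y, -z); pixel columns grow to the right and rows downward; lengths in m; the calibration is good to about 2 mm. A picture is of the moment at which its call begins: read the wrist's pose just before it. There is no depth.
- sign_off(): hands the job in; it is judged then, once.
The state is a dict: "time_s": time; "joint_pos": joint angles; "qvel": joint speeds; "joint_efforts": joint torques, N m; "tcp_pos": TCP position; "orientation": TCP orientation; "ft_force": force on the tool from outside, world axes, zero at the start; "moment": the same for the moment, N m; "opening": finger opening in m; "finger_force": force on a finger pad.
Only numpy, scipy, OpenCV 4.12 (cv2) and the standard library are available. Lean on these libraries where they do the work, as an engineer would, in place of code of your own. Each camera call takes 0.05 s, during which the arm holds its last target. There are 200 camera calls.

## Working session

There is one attempt and no reset: what is moved stays moved. The work goes in short steps, Python scripts to look and compute and a tool call to move; the robot and the scene stay as the last step left them, time stands still between calls to the robot, and variables do not carry over. Pictures are saved under pics/ and viewed, at most 10 in all, crops included, and the job is handed in when it is done.

Besides the shell and the picture viewer there is one more tool, called after "Request:" as name(argument=value, ...) on one line, values as JSON. arm_command: Moves the arm, as the interface text tells. Its arguments: {"type":"object","properties":{"series":{"type":"string"},"newtons":{"type":"number"}},"required":["series"]}

```bash
ls; mkdir -p pics
cat > h.py <<'E'
from plant import *
import numpy as np, cv2
from scipy.spatial.transform import Rotation as R
def snap(n,f):
    c=capture(n); cv2.imwrite('pics/'+f,c['pixels'][:,:,::-1]); 
    np.save('pics/'+f+'.npy',c,allow_pickle=True); return c
def load(f): return np.load('pics/'+f+'.npy',allow_pickle=True).item()
def ray(c,u,v,T=None):
    T=c['world_from_camera'] if T is None else T
    K=np.array([[c['fx'],0,c['cx']],[0,c['fy'],c['cy']],[0,0,1.]])
    d=c.get('distortion',c.get('dist',None))
    p=cv2.undistortPoints(np.array([[[u,v]]],float),K,None if d is None else np.array(d,float))[0,0]
    return T[:3,3],T[:3,:3]@np.array([p[0],-p[1],-1])
def at(c,u,v,z,T=None):
    o,d=ray(c,u,v,T); return o+d*(z-o[2])/d[2]
def proj(c,P,T=None):
    T=c['world_from_camera'] if T is None else T
    q=T[:3,:3].T@(np.asarray(P)-T[:3,3]); return c['cx']+c['fx']*q[0]/-q[2], c['cy']-c['fy']*q[1]/-q[2]
def tool():
    s=read_state(); M=np.eye(4); M[:3,:3]=R.from_quat(s['orientation']).as_matrix(); M[:3,3]=s['tcp_pos']; return M
E
python3 - <<'E'
from h import *
for n in('scene','top'):
    c=snap(n,n+'1.png'); print({k:v for k,v in c.items() if k!='pixels'})
s=read_state(); print(s)
E
```

```text
pics
{'fx': 462.47798730290083, 'fy': 462.47798730290083, 'cx': 275.26962503673855, 'cy': 211.00124534291655, 'world_from_camera': array([[ 0.50858146, -0.65126416,  0.56320501,  1.10175558],
       [ 0.86088532,  0.37332671, -0.34569297, -0.34031821],
       [ 0.01487797,  0.66066797,  0.7505308 ,  0.84546355],
       [ 0.        ,  0.        ,  0.        ,  1.        ]])}
{'fx': 491.9200944943929, 'fy': 491.9200944943929, 'cx': 283.70651429644, 'cy': 208.9855603003181, 'world_from_camera': array([[ 6.96594258e-04,  9.93675452e-01, -1.12288070e-01,
         4.35708509e-01],
       [-9.99965993e-01, -2.30560346e-04, -8.24373175e-03,
         6.83621745e-03],
       [-8.21748305e-03,  1.12289994e-01,  9.93641500e-01,
         1.25641001e+00],
       [ 0.00000000e+00,  0.00000000e+00,  0.00000000e+00,
         1.00000000e+00]])}
{'time_s': 0.1, 'joint_pos': array([ 1.05859247e+00,  1.31057968e-01,  1.48917653e+00,  1.34653547e-05,
        1.52303603e+00, -8.54216183e-02]), 'qvel': array([ 5.17745760e-04, -1.79622902e-03, -1.98685677e-03,  3.90223739e-06,
        9.97628530e-04, -6.31659507e-04]), 'joint_efforts': array([ 1.79651022e-03, -5.61338818e+01, -4.93095481e+01,  7.71301962e-02,
        2.90964008e-02, -4.06393349e-05]), 'tcp_pos': array([0.24806398, 0.54567418, 0.18220558]), 'orientation': array([ 2.11775558e-01,  9.77317967e-01, -7.99781579e-04, -2.53397943e-04]), 'ft_force': array([ 0.35381485, -1.07791077,  0.01380696]), 'moment': array([ 0.03148252, -0.01994183,  0.02591474]), 'finger_force': 0.0, 'opening': 0.09298908671992004}
```

View pics/top1.png

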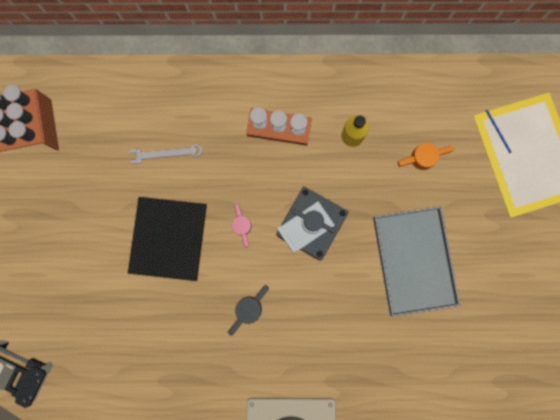

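View pics/scene1.png

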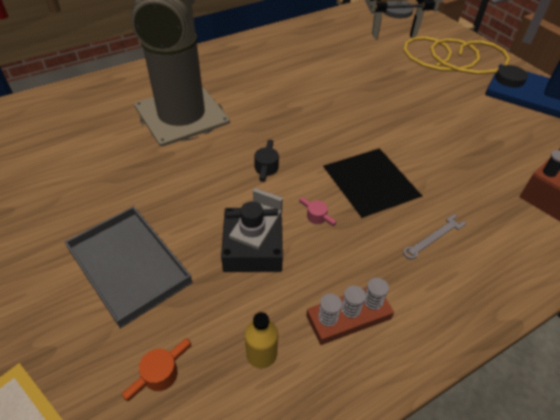

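Top view: the dark bar nuts are at (314,222) on the fixture and at (249,310), a larger loose one. The orange one is at (427,155) and the pink one at (241,225). By the description I choose the smaller dark one, on the stud at (314,222). Next is a close crop to check it.

Run:
```python
from h import *
t=load('top1.png');s=load('scene1.png')
a=cv2.resize(t['pixels'][175:275,264:364],(400,400),interpolation=cv2.INTER_CUBIC)
b=cv2.resize(s['pixels'][180:280,205:305],(400,400),interpolation=cv2.INTER_CUBIC)
im=np.clip(np.hstack([a,b]).astype(float)*1.8,0,255).astype('uint8')
cv2.imwrite('pics/crop1.png',im[:,:,::-1])
for n,u,v,z in[('nut',314,221,.13),('lookalike',249,310,.03),('mat1',138,198,.004),('mat2',207,200,.004),('mat3',197,280,.004),('mat4',129,274,.004),('tr1',375,213,.03),('tr2',439,208,.03),('tr3',457,303,.03),('tr4',393,314,.03),('oil',357,130,.07),('spr',279,126,.03),('wr',165,154,0)]: print(n,at(t,u,v,z).round(3))
print(at(s,251,211,.13))
```

```text
nut [ 0.535 -0.053  0.13 ]
lookalike [0.325 0.102 0.03 ]
mat1 [0.606 0.392 0.004]
mat2 [0.601 0.214 0.004]
mat3 [0.397 0.236 0.004]
mat4 [0.412 0.409 0.004]
tr1 [ 0.564 -0.212  0.03 ]
tr2 [ 0.577 -0.372  0.03 ]
tr3 [ 0.342 -0.408  0.03 ]
tr4 [ 0.316 -0.25   0.03 ]
oil [ 0.766 -0.164  0.07 ]
spr [0.788 0.029 0.03 ]
wr [0.722 0.327 0.   ]
[ 0.5400047  -0.05413939  0.13      ]
```

View pics/crop1.png

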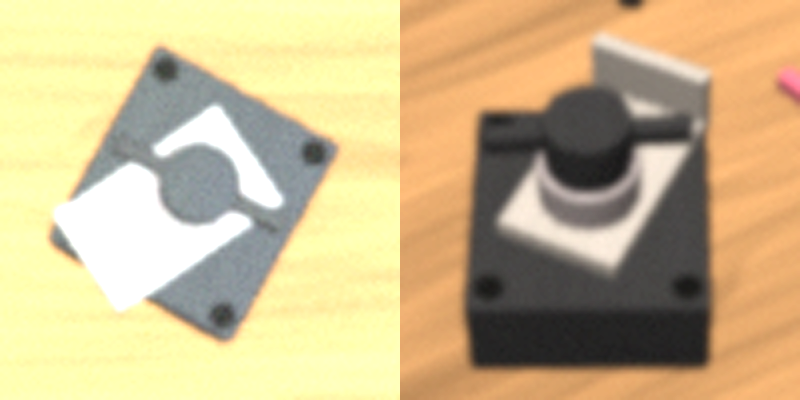

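The crop shows the smaller dark nut on the steel ring. Its hub is at crop (201,184), i.e. top pixel (314,221), and its arms run from (115,145) to (275,225). The web is at the lower left, crop (52,212) to (122,310). The top and scene cameras agree within about 5 mm. Next I move above it.

```bash
cat >> h.py <<'E'
def psi():
    y=tool()[:3,1]; return np.degrees(np.arctan2(y[1],y[0]))
def go(x,y,z,a):
    M=tool(); c,s=np.cos(np.radians(a)),np.sin(np.radians(a))
    G=np.array([[-s,c,0],[c,s,0],[0,0,-1]]).T
    d=M[:3,:3].T@(np.array([x,y,z])-M[:3,3])/.6
    r=R.from_matrix(M[:3,:3].T@G).as_rotvec()/(2*np.pi)
    print('go',np.r_[d,r].round(4), 'rows',max(np.linalg.norm(d)*.6/.0417,np.linalg.norm(r)*360/7.16).round(1))
E
python3 - <<'E'
from h import *
t=load('top1.png')
f=lambda u,v:(264+(u+.5)/4-.5,175+(v+.5)/4-.5)
a=at(t,*f(115,145),.117);b=at(t,*f(275,225),.117);print(a,b,np.degrees(np.arctan2(*(a-b)[1::-1])))
h=at(t,*f(201,184),.130);print(h)
w1=at(t,*f(52,212),.105);w2=at(t,*f(122,310),.105);print(w1,w2,np.degrees(np.arctan2(*(w1-w2)[1::-1])))
go(.537,-.053,.27,-25)
c=capture('wrist');print(c['hand_eye'])
E
```

```text
[ 0.56003481 -0.00390962  0.117     ] [ 0.51339106 -0.09654039  0.117     ] 63.272695481466506
[ 0.53607628 -0.05314175  0.13      ]
[0.52182555 0.03297101 0.105     ] [ 0.4645739  -0.00797946  0.105     ] 35.57505373487209
go [-8.514e-01 -7.092e-01 -1.453e-01 -2.000e-04  2.000e-04  2.515e-01] rows 16.1
[[-5.27410799e-04  9.57315505e-01  2.89044539e-01  8.02576994e-02]
 [ 9.99999726e-01  6.55155783e-04 -3.45206783e-04 -9.31382414e-05]
 [-5.19841007e-04  2.89044277e-01 -9.57315588e-01 -2.01883643e-01]
 [ 0.00000000e+00  0.00000000e+00  0.00000000e+00  1.00000000e+00]]
```

Request:
arm_command(series="-0.213 -0.177 -0.036 0 0 0 -1; -0.213 -0.177 -0.036 0 0 0 -1; -0.213 -0.177 -0.036 0 0 0 -1; -0.213 -0.177 -0.036 0 0 0 -1; -0.213 -0.177 -0.036 0 0 0 -1")

```text
time_s: 0.57
tcp_pos: [0.3239, 0.3918, 0.2058]
orientation: [0.214, 0.977, -0.0, 0.001]
ft_force: [0.1, -0.9, -1.1]
opening: 0.0932
finger_force: 0.0
```

Request:
arm_command(series="-0.213 -0.177 -0.036 0 0 0 -1; -0.213 -0.177 -0.036 0 0 0 -1; -0.213 -0.177 -0.036 0 0 0 -1; -0.213 -0.177 -0.036 0 0 0 -1; -0.213 -0.177 -0.036 0 0 0 -1")

```text
time_s: 0.98
tcp_pos: [0.3962, 0.2417, 0.2274]
orientation: [0.215, 0.977, -0.001, 0.002]
ft_force: [0.2, 1.3, 0.9]
opening: 0.0929
finger_force: 0.0
```

Request:
arm_command(series="-0.213 -0.177 -0.036 0 0 0 -1; -0.213 -0.177 -0.036 0 0 0 -1; -0.213 -0.177 -0.036 0 0 0 -1; -0.213 -0.177 -0.036 0 0 0 -1; -0.213 -0.177 -0.036 0 0 0 -1")

```text
time_s: 1.4
tcp_pos: [0.4679, 0.0921, 0.2486]
orientation: [0.215, 0.977, -0.001, 0.001]
ft_force: [0.8, 0.6, 0.3]
opening: 0.0929
finger_force: 0.0
```

Request:
arm_command(series="-0.213 -0.177 -0.036 0 0 0 -1; -0.213 -0.177 -0.036 0 0 0 -1; -0.213 -0.177 -0.036 0 0 0 -1; -0.213 -0.177 -0.036 0 0 0 -1; -0.213 -0.177 -0.036 0 0 0 -1")

```text
time_s: 1.82
tcp_pos: [0.5398, -0.0572, 0.2693]
orientation: [0.214, 0.977, -0.001, 0.0]
ft_force: [0.8, 0.8, -0.4]
opening: 0.0929
finger_force: 0.0
```

Request:
arm_command(series="0 0 0 0 0 0.084 -1; 0 0 0 0 0 0.084 -1; 0 0 0 0 0 0.084 -1; 0 0 0 0 0 0.084 -1; 0 0 0 0 0 0.084 -1")

```text
time_s: 2.23
tcp_pos: [0.5378, -0.0508, 0.269]
orientation: [0.463, 0.887, 0.0, -0.001]
ft_force: [1.1, 0.2, 0.2]
opening: 0.0931
finger_force: 0.0
```

Request:
arm_command(series="0 0 0 0 0 0.084 -1; 0 0 0 0 0 0.084 -1; 0 0 0 0 0 0.084 -1; 0 0 0 0 0 0.084 -1; 0 0 0 0 0 0.084 -1")

```text
time_s: 2.65
tcp_pos: [0.5378, -0.0507, 0.269]
orientation: [0.678, 0.735, -0.0, -0.0]
ft_force: [0.6, 1.0, -0.0]
opening: 0.093
finger_force: 0.0
```

Request:
arm_command(series="0 0 0 0 0 0.084 -1; 0 0 0 0 0 0.084 -1; 0 0 0 0 0 0.084 -1; 0 0 0 0 0 0.084 -1; 0 0 0 0 0 0.084 -1")

```text
time_s: 3.07
tcp_pos: [0.5378, -0.0507, 0.269]
orientation: [0.846, 0.533, -0.0, -0.0]
ft_force: [0.0, 0.8, 0.1]
opening: 0.0928
finger_force: 0.0
```

Run:
```python
from h import *
M=tool(); c=capture('wrist'); c['W']=M@c['hand_eye']; np.save('pics/w1.png.npy',c,allow_pickle=True)
im=np.clip(c['pixels']*1.5,0,255).astype('uint8')[:,:,::-1].copy(); cv2.imwrite('pics/w1.png',im)
print(M[:3,3],psi(), proj(c,[.536,-.053,.130],c['W']))
```

```text
[ 0.53777767 -0.05072411  0.26901748] -25.421818515736497 (np.float64(280.2886683643825), np.float64(193.5900345363396))
```

View pics/w1.png

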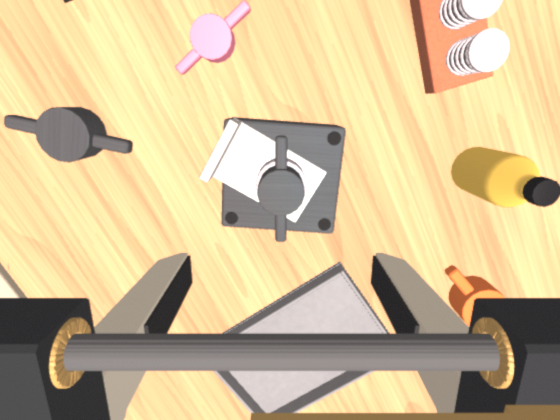

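The wrist view shows the hub top centre at about (281,191), with the arms vertical from (281,140) to (281,240), so the finger line is already across the arms. The fixture's top corners are at (225,119), (344,125), (334,233) and (222,226).

Run:
```python
from h import *
c=load('w1.png'); W=c['W']
print(at(c,281,191,.13,W))
P=[at(c,u,v,.06,W) for u,v in[(225,119),(344,125),(334,233),(222,226)]]
print(np.round(P,3),np.mean(P,0),np.linalg.norm(P[0]-P[1]),np.linalg.norm(P[1]-P[2]))
print(at(c,281,140,.117,W),at(c,281,240,.117,W))
g=c['pixels'].astype(int).max(2)[150:230,245:320]; m=(g<60).astype('uint8')
for r in range(30,60,4):
    q=np.where(m[r])[0]; print(150+r,q.min()+245,q.max()+245)
go(.537,-.053,.16,-25.4)
```

```text
[ 0.53777777 -0.05092649  0.13      ]
[[ 0.51   0.036  0.06 ]
 [ 0.628 -0.028  0.06 ]
 [ 0.567 -0.142  0.06 ]
 [ 0.446 -0.074  0.06 ]] [ 0.5375026  -0.05192952  0.06      ] 0.13450470254827726 0.13004322922312878
[ 0.55874183 -0.00716827  0.117     ] [ 0.51311085 -0.10231012  0.117     ]Traceback (most recent call last):
  File "<stdin>", line 9, in <module>
    return umr_minimum(a, axis, None, out, keepdims, initial, where)
ValueError: zero-size array to reduction operation minimum which has no identity
```

Request:
arm_command(series="-0.002 0 0.06 0 0 0 -1; -0.002 0 0.12 0 0 0 -1; -0.002 0 0.18 0 0 0 -1; -0.002 0 0.2 0 0 0 -1; -0.002 0 0.2 0 0 0 -1")

```text
time_s: 3.53
tcp_pos: [0.5342, -0.0518, 0.1451]
orientation: [0.844, 0.537, -0.003, -0.003]
ft_force: [0.9, 0.4, 0.2]
opening: 0.093
finger_force: 0.0
```

Request:
arm_command(series="0 0 0.02 0 0 0 -1; 0 0 0.04 0 0 0 -1; 0 0 0.06 0 0 0 -1; 0 0 0.076 0 0 0 -1; 0 0 0.076 0 0 0 -1")

```text
time_s: 3.95
tcp_pos: [0.5361, -0.053, 0.1017]
orientation: [0.844, 0.536, -0.001, -0.001]
ft_force: [-1.0, 0.1, -0.6]
opening: 0.0931
finger_force: 0.0
```

Request:
arm_command(series="0 0 0 0 0 0 0.2; 0 0 0 0 0 0 0.2; 0 0 0 0 0 0 0.2; 0 0 0 0 0 0 0.2; 0 0 0 0 0 0 0.2", newtons=15)

```text
time_s: 4.37
tcp_pos: [0.5378, -0.0533, 0.1046]
orientation: [0.844, 0.536, 0.0, 0.0]
ft_force: [-0.4, 0.1, 0.2]
opening: 0.0642
finger_force: 0.0
```

Request:
arm_command(series="0 0 0 0 0 0 0.2; 0 0 0 0 0 0 0.2; 0 0 0 0 0 0 0.2; 0 0 0 0 0 0 0.2; 0 0 0 0 0 0 0.2")

```text
time_s: 4.78
tcp_pos: [0.5373, -0.0532, 0.1039]
orientation: [0.844, 0.536, -0.0, -0.0]
ft_force: [0.2, -0.4, 1.0]
opening: 0.0377
finger_force: 0.0
```

Run:
```python
from h import *
print(read_state()['opening'],read_state()['finger_force'],psi(),tool()[:3,3])
M=tool(); c=capture('wrist'); c['W']=M@c['hand_eye']; np.save('pics/w2.png.npy',c,allow_pickle=True)
s=capture('scene');np.save('pics/s2.png.npy',s,allow_pickle=True)
a=np.clip(c['pixels']*1.5,0,255).astype('uint8')[100:400,120:440]
b=np.clip(s['pixels']*1.5,0,255).astype('uint8')[160:300,180:330]
im=np.hstack([cv2.resize(a,(427,400)),cv2.resize(b,(373,400))])
cv2.imwrite('pics/wc2.png',im[:,:,::-1])
print(proj(c,[.5375,-.052,.13],c['W']))
```

```text
0.03766781491388968 0.0 -25.173353055092267 [ 0.53730917 -0.05319793  0.10392583]
(np.float64(279.772076080082), np.float64(258.99085163534374))
```

View pics/wc2.png

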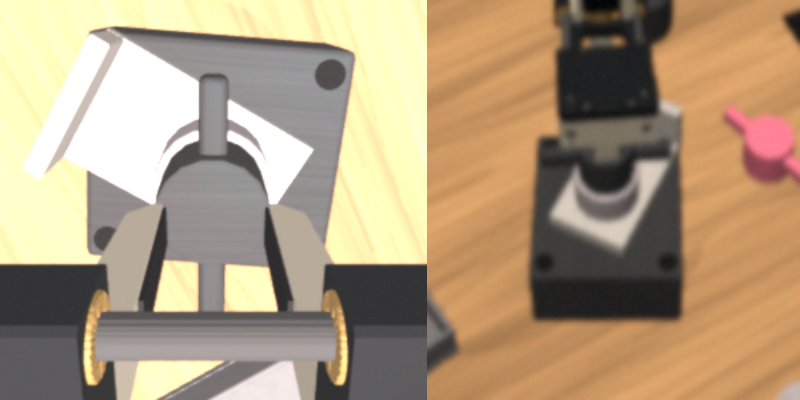

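Run:
```python
from h import *
c=load('w2.png');s=load('s2.png'); M=tool(); W=M@c['hand_eye']
fs=lambda p:((p[0]-180)*373/150+427,(p[1]-160)*400/140); fw=lambda p:((p[0]-120)*427/320,(p[1]-100)*400/300)
T=M[:3,3]; y=M[:3,1];x=M[:3,0]
for n,P in[('tcp',T),('tipR19',T+y*.019),('tipL19',T-y*.019),('tipR19front',T+y*.019+x*.0075),('R24z13',T+y*.024+[0,0,.026]),('L24z13',T-y*.024+[0,0,.026]),('hubtop',[.5375,-.052,.13]),('tipR19z15',T+y*.019+[0,0,.046])]:
    print(n,np.round(fw(proj(c,P,W))),np.round(fs(proj(s,P))))
```

```text
tcp [214. 191.] [604. 166.]
tipR19 [255. 191.] [605. 186.]
tipL19 [173. 191.] [602. 147.]
tipR19front [256. 175.] [614. 185.]
R24z13 [273. 215.] [605. 168.]
L24z13 [155. 215.] [601. 118.]
hubtop [213. 212.] [604. 142.]
tipR19z15 [266. 237.] [604. 144.]
```

Run:
```python
from h import *
c=load('w2.png');s=load('s2.png')
a=np.clip(c['pixels']*2.2,0,255).astype('uint8')[200:350,200:360]
b=np.clip(s['pixels']*2.5,0,255).astype('uint8')[185:250,220:290]
im=np.hstack([cv2.resize(a,(400,375),interpolation=cv2.INTER_CUBIC),cv2.resize(b,(400,375),interpolation=cv2.INTER_CUBIC)])
cv2.imwrite('pics/wc3.png',im[:,:,::-1])
```

```text
(no output)
```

View pics/wc3.png

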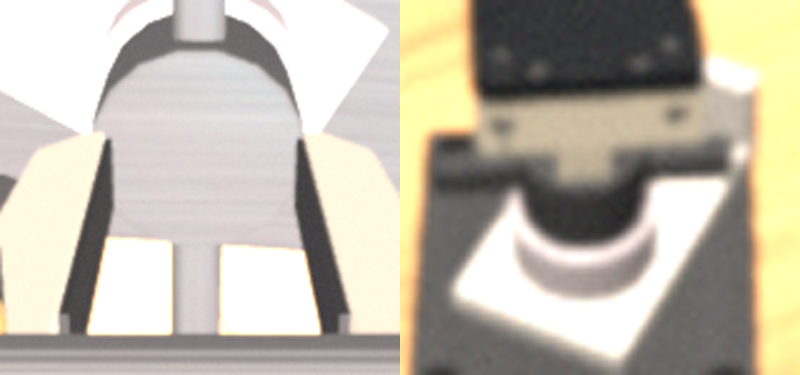

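The images show the tips just at or above the hub top: the near fingertip in the scene view is at about (252,217), which puts its tip at z of roughly 0.13 to 0.14. They closed to 38 mm over the hub without contact. So the tips sit about 30 mm behind the reported TCP. I'll open, go 22 mm lower and close again, using the opening as the check (48 = hub, 56 = spacer).

Request:
arm_command(series="0 0 0 0 0 0 -0.6; 0 0 0 0 0 0 -0.6; 0 0 0 0 0 0 -0.6; 0 0 0 0 0 0 -0.6; 0 0 0 0 0 0 -0.6")

```text
time_s: 5.3
tcp_pos: [0.5373, -0.0532, 0.1039]
orientation: [0.844, 0.536, 0.0, -0.0]
ft_force: [0.3, 0.4, 0.4]
opening: 0.0656
finger_force: 0.0
```

Request:
arm_command(series="0 0 0 0 0 0 -0.6; 0 0 0 0 0 0 -0.6; 0 0 0.012 0 0 0 -0.6; 0 0 0.024 0 0 0 -0.6; 0 0 0.036 0 0 0 -0.6")

```text
time_s: 5.72
tcp_pos: [0.5371, -0.0532, 0.0814]
orientation: [0.844, 0.536, -0.0, -0.0]
ft_force: [-0.7, -0.7, -0.2]
opening: 0.0743
finger_force: 0.0
```

Request:
arm_command(series="0 0 0 0 0 0 0; 0 0 0 0 0 0 0.1; 0 0 0 0 0 0 0.1; 0 0 0 0 0 0 0.1; 0 0 0 0 0 0 0.1", newtons=15)

```text
time_s: 6.13
tcp_pos: [0.537, -0.053, 0.0826]
orientation: [0.844, 0.536, -0.0, -0.0]
ft_force: [-0.2, 0.5, 1.8]
opening: 0.0477
finger_force: 15.0
```

Request:
arm_command(series="0 0 0 0 0 0 0.1; 0 0 0 0 0 0 0.1; 0 0 0 0 0 0 0.1; 0 0 0 0 0 0 0.1; 0 0 0 0 0 0 0.1")

```text
time_s: 6.55
tcp_pos: [0.5372, -0.053, 0.0827]
orientation: [0.844, 0.536, -0.0, -0.0]
ft_force: [-4.8, 1.8, 4.2]
opening: 0.0476
finger_force: 15.0
```

Request:
arm_command(series="0 0 0 0 0 -0.012 0.1; 0 0 0 0 0 -0.024 0.1; 0 0 0 0 0 -0.036 0.1; 0 0 0 0 0 -0.048 0.1; 0 0 0 0 0 -0.06 0.1")

```text
time_s: 6.97
tcp_pos: [0.5373, -0.0529, 0.0826]
orientation: [0.728, 0.686, 0.0, -0.0]
ft_force: [-4.5, 2.1, 5.0]
opening: 0.0477
finger_force: 15.0
```

Run:
```python
from h import *
s=read_state();print(psi(),s['moment'],s['ft_force'],s['finger_force'],s['joint_efforts'][5],s['tcp_pos'])
```

```text
-3.3625020038461386 [ 0.38281696  0.87212163 -0.00431792] [-4.51655559  2.10184826  4.97419478] 14.999972528312355 1.796119138598442 [ 0.5372769  -0.0529426   0.08264707]
```

Request:
arm_command(series="0 0 0 0 0 -0.012 0.1; 0 0 0 0 0 -0.024 0.1; 0 0 0 0 0 -0.036 0.1; 0 0 0 0 0 -0.048 0.1; 0 0 0 0 0 -0.06 0.1")

```text
time_s: 7.38
tcp_pos: [0.5373, -0.0529, 0.0826]
orientation: [0.586, 0.81, 0.0, -0.0]
ft_force: [-4.3, 1.7, 3.8]
opening: 0.0477
finger_force: 15.0
```

```bash
cat > w.py <<'E'
from h import *
import sys
s=read_state();print(psi().round(1),s['moment'].round(2),s['ft_force'].round(1),s['finger_force'],s['joint_efforts'][5].round(2),s['tcp_pos'].round(4),s['opening'])
if len(sys.argv)>1:
    M=tool(); c=capture('wrist'); c['W']=M@c['hand_eye']; np.save('pics/'+sys.argv[1]+'.png.npy',c,allow_pickle=True)
E
python3 w.py r1
```

```text
18.2 [ 0.41  0.73 -0.09] [-4.3  1.7  3.8] 14.999648759840056 1.8 [ 0.5373 -0.0529  0.0826] 0.04768115533564421
```

```bash
cat > asc.py <<'E'
from h import *
import sys
c=load(sys.argv[1]+'.png'); g=cv2.cvtColor(c['pixels'],cv2.COLOR_RGB2GRAY)
r0,r1,c0,c1,st=map(int,sys.argv[2:7])
g=cv2.resize(g[r0:r1,c0:c1],None,fx=1/st,fy=.5/st,interpolation=cv2.INTER_AREA)
for i,r in enumerate(g): print(r0+i*2*st,''.join(' .:-=+*#%@'[::-1][min(9,v//22)] for v in r))
E
python3 asc.py r1 100 330 180 380 3
```

```text
100 ..........:..............=+=-:..          ............::...........
106 ...................:... .                 ...........::............
112 .........:.......                         ++:........:.............
118 ...........                               :+*=:.....::.............
124 ....                                       =++*=...::..............
130                                            :+++*+-::...............
136                                             =++++*+:.......::......
142                                             :++++++*=......::......
148 .:..                                         =++++++*+-...:::::....
154 ::...                                        :++++++++*+:.:::::....
160 :...:=                        .=+++++:        =+++++++++*=:::::...:
166 :.:+*+-                       +*++++**.       :+++++++++++*=:::..::
172 -+*++++:                      *++++++*:        =+++++++++++*+-:..::
178 *+++++++                      *++++++*:        .+++++++++++++*=:::.
184 ++++++++=                     *++++++*.         =++++++++++++++*=:.
190 +++++++++:      
[... 935 characters left out ...]
+%%+++++++++++++++++++++++++++++++*%%+=========+++=-
274 ...:-=========+#%#+++++++++++++++++++++++++++++++*%%#===========::.
280 ..:===========#%%%+++++++++++++++++++++++++++++++*%%%*==========-..
286 .:===========+%%%%*++++++++++++++++++++++++++++++*%%%%+===========:
292 -===========+#%%%#++++++++++++++++++++++++++++++++#%%%#============
298 +===========#%%%%+++++++++++++++++++++++++++++++++*%%%%*===========
304 +==========+%%%%+:-++++++++++++++++++++++++++++++=-*%%%%+==========
310 *=========+#%%%#::.:-=+++++++++++++++++++++++++-:..-%%%%#==========
316 *=========#%%%%=......:=++++++++++++++++++++=-:.....*%%%%*=========
322 *========+#%%%#:........:=++++*+++++**++++-:::......-%%%%#+========
```

Request:
arm_command(series="0 0 0 0 0 -0.006 0.1; 0 0 0 0 0 -0.012 0.1; 0 0 0 0 0 -0.018 0.1; 0 0 0 0 0 -0.024 0.1; 0 0 0 0 0 -0.03 0.1")

```text
time_s: 7.85
tcp_pos: [0.5374, -0.053, 0.0826]
orientation: [0.509, 0.861, 0.0, 0.0]
ft_force: [-5.0, 2.7, 4.2]
opening: 0.0478
finger_force: 15.0
```

```bash
python3 w.py r2
```

```text
28.8 [ 0.4   0.71 -0.05] [-5.   2.7  4.2] 15.00074059178587 0.85 [ 0.5374 -0.053   0.0826] 0.04776418440805703
```

Request:
arm_command(series="0 0 0 0 0 -0.006 0.1; 0 0 0 0 0 -0.012 0.1; 0 0 0 0 0 -0.018 0.1; 0 0 0 0 0 -0.024 0.1; 0 0 0 0 0 -0.03 0.1")

```text
time_s: 8.32
tcp_pos: [0.5375, -0.0531, 0.0826]
orientation: [0.426, 0.905, 0.0, 0.0]
ft_force: [-3.9, 2.3, 4.1]
opening: 0.0479
finger_force: 15.0
```

```bash
python3 w.py r3; for i in r1 r2 r3; do python3 asc.py $i 172 190 180 380 3; done
```

```text
39.6 [ 0.42  0.63 -0.1 ] [-3.9  2.3  4.1] 15.00088420783868 0.85 [ 0.5375 -0.0531  0.0826] 0.04793502194430471
172 -+*++++:                      *++++++*:        =+++++++++++*+-:..::
178 *+++++++                      *++++++*:        .+++++++++++++*=:::.
184 ++++++++=                     *++++++*.         =++++++++++++++*=:.
172 ++++++++++++.                 *++++++*:           .++++++++*+::::..
178 ++++++++++++-                 *++++++*:           .+++++++++++-:...
184 ++++++++++++=                 *++++++*.            ++++++++++++-...
172 ##++++++++++++++.             +++++++*:               .+++++++:.:::
178 ##++++++++++++++.             +++++++*:               :++++++*=:::.
184 *+++++++++++++++              +++++++*.               =+++++++*-:::
```

Request:
arm_command(series="0 0 0 0 0 -0.006 0.1; 0 0 0 0 0 -0.012 0.1; 0 0 0 0 0 -0.018 0.1; 0 0 0 0 0 -0.024 0.1; 0 0 0 0 0 -0.03 0.1")

```text
time_s: 8.78
tcp_pos: [0.5376, -0.053, 0.0826]
orientation: [0.339, 0.941, 0.0, 0.0]
ft_force: [-2.8, 3.3, 4.6]
opening: 0.0478
finger_force: 15.0
```

```bash
python3 w.py r4; python3 asc.py r4 172 178 180 380 3
```

```text
50.4 [ 0.53  0.62 -0.02] [-2.8  3.3  4.6] 15.00107113912236 0.85 [ 0.5376 -0.053   0.0826] 0.047845670518919615
172 +++++++++++++++++++=          +++++++*:                    :++++:..
```

Request:
arm_command(series="0 0 0 0 0 -0.006 0.1; 0 0 0 0 0 -0.012 0.1; 0 0 0 0 0 -0.018 0.1; 0 0 0 0 0 -0.024 0.1; 0 0 0 0 0 -0.03 0.1")

```text
time_s: 9.25
tcp_pos: [0.5376, -0.0528, 0.0826]
orientation: [0.249, 0.968, 0.0, 0.0]
ft_force: [-3.1, 4.6, 4.4]
opening: 0.0474
finger_force: 15.0
```

```bash
python3 w.py r5; python3 asc.py r5 172 178 180 380 3
```

```text
61.1 [ 0.71  0.58 -0.11] [-3.1  4.6  4.4] 15.001246567990165 0.83 [ 0.5376 -0.0528  0.0826] 0.047410731211055886
172 :+++++++++++++++++++++=       +++++++*:                          .+
```

Turned 86° and still tracking, with no stop yet.

Request:
arm_command(series="0 0 0 0 0 -0.006 0.1; 0 0 0 0 0 -0.012 0.1; 0 0 0 0 0 -0.018 0.1; 0 0 0 0 0 -0.024 0.1; 0 0 0 0 0 -0.03 0.1")

```text
time_s: 9.72
tcp_pos: [0.5376, -0.0528, 0.0826]
orientation: [0.157, 0.988, 0.0, 0.0]
ft_force: [-2.2, 3.9, 4.2]
opening: 0.0474
finger_force: 15.0
```

```bash
python3 w.py r6; python3 asc.py r6 172 178 180 380 3
```

```text
71.9 [ 0.86  0.47 -0.43] [-2.2  3.9  4.2] 15.00231275218539 0.59 [ 0.5376 -0.0528  0.0826] 0.047409577055353744
172 ...:+++++++++++++++++++++=    =++++++*=
```

Request:
arm_command(series="0 0 0 0 0 -0.006 0.1; 0 0 0 0 0 -0.012 0.1; 0 0 0 0 0 -0.018 0.1; 0 0 0 0 0 -0.024 0.1; 0 0 0 0 0 -0.03 0.1")

```text
time_s: 10.18
tcp_pos: [0.5394, -0.0522, 0.0827]
orientation: [0.064, 0.998, 0.001, 0.002]
ft_force: [3.8, 6.6, -1.4]
opening: 0.0476
finger_force: 15.0
```

```bash
python3 w.py r7; python3 asc.py r7 172 178 180 380 3
```

```text
82.7 [ 1.28 -0.83 -0.49] [ 3.8  6.6 -1.4] 15.006205395329744 0.34 [ 0.5394 -0.0522  0.0827] 0.04763343823935195
172 ....:+++++++++++++++++++++=.     =++++++*+
```

```bash
cat > tilt.py <<'E'
from h import *
import sys
for n in sys.argv[1:]:
    c=load(n+'.png'); g=cv2.cvtColor(c['pixels'],cv2.COLOR_RGB2GRAY).astype(int)
    pts=[]
    for r in range(168,206,2):
        w=g[r,250:330]; d=np.diff(cv2.GaussianBlur(w.astype(np.float32)[None],(5,1),0)[0])
        pts.append((r,250+(np.argmax(d)+np.argmin(d))/2+.5, 250+np.argmin(d),250+np.argmax(d)))
    p=np.array(pts); k=np.polyfit(p[:,0],np.median(p[:,1:2],1),1); print(n,k[0]*57.3,np.polyval(k,187), p[::6,2:].tolist())
E
python3 tilt.py r1 r3 r5 r6 r7
```

```text
r1 40.56236842105273 289.20789473684204 [[269.0, 294.0], [269.0, 294.0], [269.0, 294.0], [251.0, 308.0]]
r3 -3.141447368421052 281.47149122807014 [[269.0, 294.0], [269.0, 294.0], [269.0, 294.0], [251.0, 309.0]]
r5 -2.5382894736842654 281.56096491228067 [[269.0, 294.0], [269.0, 294.0], [269.0, 294.0], [251.0, 310.0]]
r6 -3.920526315789457 282.24736842105256 [[270.0, 295.0], [270.0, 295.0], [270.0, 294.0], [251.0, 310.0]]
r7 -12.842236842105333 289.0390350877193 [[280.0, 305.0], [278.0, 304.0], [268.0, 302.0], [276.0, 312.0]]
```

Request:
arm_command(series="0 0 0 0 0 -0.005 0.1; 0 0 0 0 0 -0.01 0.1; 0 0 0 0 0 -0.015 0.1; 0 0 0 0 0 -0.02 0.1; 0 0 0 0 0 -0.02 0.1")

```text
time_s: 10.65
tcp_pos: [0.5391, -0.052, 0.0826]
orientation: [0.001, 1.0, 0.001, 0.002]
ft_force: [5.2, 7.2, -1.1]
opening: 0.0486
finger_force: 15.0
```

```bash
python3 w.py r8; for i in r6 r7 r8; do python3 asc.py $i 154 212 250 340 2;done
```

```text
89.9 [ 1.37 -0.92 -0.47] [ 5.2  7.2 -1.1] 14.998969514854252 -1.16 [ 0.5391 -0.052   0.0826] 0.04855375790299711
154 ++++++++++=.                                 
158 +++++++++-   ......                          
162 +++++++=.  =*#######*+                       
166 ++++++:   :**++++*****=                      
170 ++++=.    -++++++++++*+                      
174 +++:      -++++++++++*+                      
178 +=        -++++++++++*+                      
182 :         -++++++++++*+                      
186           -++++++++++*=                      
190           -++++++++++*=                      
194        .-=+++++++++++*+:.                    
198    .-=++++*++++++++++**+++-:                 
202  :++++++==*+++++++++***++++++=:              
206 =+++=-:.  ++++++++++**= .:-=+++=:            
154 +++++++++++++++=-.                           
158 +++++++++++++=: -+*#***++=:                  
162 +++++++++++=:  :***+*******-                 
166 +++++++++-.    -*++++++++***                 
170 ++++++=-       +++++++++++*+                 
174 ++++=:         ++++++++++**=     
[... 400 characters left out ...]
.           
154 +++++++++++++++++++++=-.                     
158 ++++++++++++++++++=-.   ::-:.                
162 +++++++++++++++=-.    :*****##*+=.           
166 ++++++++++++=-.       **+++++*****-          
170 ++++++++++-.         -*++++++++++*+          
174 ++++++=-.            **+++++++++**-          
178 ++++-.              -*++++++++++*+           
182 +-.                 +*++++++++++*-           
186                    -*++++++++++*+            
190         ..::---==--**+++++++++**:            
194     .:-=++++++++++**++++++++++*+             
198  .-=+++++++====--+**+++++++++**:             
202 -+++==-..        -**+++++++++**:             
206 ==-.            .**+++++++++***+=
```

The stop is met: the moment levels off near 0.47 N·m and the arm now lags the hand by about 16°. I'll regrip in line with the nut, nudge it lightly to the stop, and then lift.

Request:
arm_command(series="0 0 0 0 0 0 -0.4; 0 0 0 0 0 0 -0.4; 0 0 0 0 0 0 -0.4; 0 0 0 0 0 0.02 -0.4; 0 0 0 0 0 0.042 -0.4")

```text
time_s: 11.12
tcp_pos: [0.5373, -0.0536, 0.0821]
orientation: [0.128, 0.992, -0.0, -0.0]
ft_force: [0.7, -0.6, -0.4]
opening: 0.065
finger_force: 0.0
```

Request:
arm_command(series="0 0 0 0 0 0 0; 0 0 0 0 0 0 0.1; 0 0 0 0 0 0 0.1; 0 0 0 0 0 0 0.1; 0 0 0 0 0 0 0.1", newtons=15)

```text
time_s: 11.53
tcp_pos: [0.5378, -0.0523, 0.0823]
orientation: [0.123, 0.992, 0.001, 0.0]
ft_force: [2.1, 4.1, -0.9]
opening: 0.0477
finger_force: 15.0
```

```bash
python3 w.py r9;  python3 asc.py r9 154 212 250 340 2
```

```text
75.9 [ 0.76 -0.35 -0.19] [ 2.1  4.1 -0.9] 14.998500816291198 -0.09 [ 0.5378 -0.0523  0.0823] 0.04770731415560599
154 ++++++++++++=:                               
158 +++++++++++-  .....                          
162 +++++++++- .+########+:                      
166 +++++++=.  +*++++******.                     
170 +++++=:    ++++++++++**-                     
174 ++++:     .++++++++++**-                     
178 ++-       .++++++++++**:                     
182 =.        .++++++++++**.                     
186           .++++++++++**.                     
190           .++++++++++**                      
194        .:-+*+++++++++**-.                    
198    :=+++++**+++++++++**+++-.                 
202 .-++++++=-+*+++++++++**++++++-.              
206 +++=-:.   -*+++++++++*+..:-++++=
```

Request:
arm_command(series="0 0 0 0 0 -0.003 0.1; 0 0 0 0 0 -0.006 0.1; 0 0 0 0 0 -0.009 0.1; 0 0 0 0 0 -0.012 0.1; 0 0 0 0 0 -0.012 0.1")

```text
time_s: 12.0
tcp_pos: [0.5383, -0.0522, 0.0823]
orientation: [0.085, 0.996, 0.001, 0.001]
ft_force: [5.1, 4.4, -4.0]
opening: 0.0479
finger_force: 15.0
```

```bash
python3 w.py r10;  python3 asc.py r10 154 212 250 340 2
```

```text
80.2 [ 0.93 -0.95 -0.48] [ 5.1  4.4 -4. ] 14.99911968014203 -0.95 [ 0.5383 -0.0522  0.0823] 0.04788035933286666
154 +++++++++++++++-.                            
158 +++++++++++++-::----:::                      
162 +++++++++++-..*******###+.                   
166 +++++++++-   :*+++++++***=                   
170 +++++++-     -++++++++++**                   
174 ++++=-       =++++++++++*+                   
178 ++=:         ++++++++++**=                   
182 =:           ++++++++++**-                   
186              ++++++++++**:                   
190             -*+++++++++**.                   
194      .:--=++**+++++++++**.                   
198   .-++++++++**+++++++++**+=-                 
202 :=+++++==-::+*+++++++++**++++=.              
206 ++=-:.      ++++++++++**=:-=+++=:
```

Request:
arm_command(series="0 0 0 0 0 0.004 0.1; 0 0 0 0 0 0.007 0.1; 0 0 0 0 0 0.007 0.1; 0 0 0 0 0 0.007 0.1; 0 0 0 0 0 0.007 0.1", newtons=25)

```text
time_s: 12.47
tcp_pos: [0.5383, -0.0524, 0.0824]
orientation: [0.107, 0.994, 0.001, 0.001]
ft_force: [4.8, 3.8, -3.1]
opening: 0.0475
finger_force: 25.0
```

Request:
arm_command(series="0 0 -0.002 0 0 0 0.1; 0 0 -0.004 0 0 0 0.1; 0 0 -0.006 0 0 0 0.1; 0 0 -0.008 0 0 0 0.1; 0 0 -0.01 0 0 0 0.1")

```text
time_s: 12.88
tcp_pos: [0.5364, -0.0524, 0.0844]
orientation: [0.108, 0.994, 0.001, -0.001]
ft_force: [11.4, 1.2, -30.4]
opening: 0.0475
finger_force: 24.8
```

```bash
python3 w.py l1;  python3 asc.py l1 154 212 250 340 2
```

```text
77.6 [ 0.12 -2.3  -0.25] [ 11.4   1.2 -30.4] 24.78715864039259 -0.23 [ 0.5364 -0.0524  0.0844] 0.04747096612874025
154 +++++++++++++++-.                            
158 +++++++++++++-.                              
162 +++++++++++-.-********+-                     
166 +++++++++=. :*++++++****-                    
170 +++++++=:   -+++++++++**=                    
174 +++++=:     =+++++++++**=                    
178 +++=:       ++++++++++**-                    
182 ++:         ++++++++++**:                    
186 -           ++++++++++**.                    
190             ++++++++++**                     
194          .:=*+++++++++*+                     
198     .-=++++**+++++++++**+=:                  
202   :=++++++=+*+++++++++**++++=:               
206 =++++=-:.. -*+++++++++*+-==++++-
```

The nut came back with the hand when I backed off, so it is still held. I'll lower it, press it to the stop again and lift without backing off.

Request:
arm_command(series="0 0 0.005 0 0 0 0.1; 0 0 0.0095 0 0 0 0.1; 0 0 0.0095 0 0 0 0.1; 0 0 0.0095 0 0 0 0.1; 0 0 0.0095 0 0 0 0.1", newtons=15)

```text
time_s: 13.35
tcp_pos: [0.5375, -0.0524, 0.0833]
orientation: [0.108, 0.994, 0.001, 0.0]
ft_force: [-1.3, 4.3, 3.4]
opening: 0.0478
finger_force: 15.0
```

```bash
python3 w.py
```

```text
77.6 [ 0.92  0.23 -0.13] [-1.3  4.3  3.4] 15.003151197452098 -0.08 [ 0.5375 -0.0524  0.0833] 0.04775964556324579
```

Request:
arm_command(series="0 0 0 0 0 -0.004 0.1; 0 0 0 0 0 -0.008 0.1; 0 0 0 0 0 -0.012 0.1; 0 0 0 0 0 -0.016 0.1; 0 0 0 0 0 -0.016 0.1")

```text
time_s: 13.77
tcp_pos: [0.5385, -0.0522, 0.0833]
orientation: [0.057, 0.998, 0.001, 0.001]
ft_force: [2.9, 5.4, 0.3]
opening: 0.048
finger_force: 15.0
```

```bash
python3 w.py
```

```text
83.5 [ 1.07 -0.7  -0.42] [2.9 5.4 0.3] 14.999573996756226 -1.04 [ 0.5385 -0.0522  0.0833] 0.048002004780006706
```

Request:
arm_command(series="0 0 0 0 0 0.001 0.1; 0 0 0 0 0 0.001 0.1; 0 0 -0.002 0 0 0.001 0.1; 0 0 -0.004 0 0 0.001 0.1; 0 0 -0.006 0 0 0.001 0.1")

```text
time_s: 14.18
tcp_pos: [0.5373, -0.0524, 0.0845]
orientation: [0.061, 0.998, 0.001, -0.0]
ft_force: [9.1, 3.5, -18.7]
opening: 0.0475
finger_force: 14.9
```

```bash
python3 w.py l2;  python3 asc.py l2 154 212 250 340 2
```

```text
83.0 [ 0.57 -1.48 -0.16] [  9.1   3.5 -18.7] 14.947871882468462 -0.17 [ 0.5373 -0.0524  0.0845] 0.04746244553017208
154 ++++++++++++++++++-.                         
158 ++++++++++++++++-.                           
162 +++++++++++++=:   .+*****++=:                
166 +++++++++++=.     ***++******=               
170 +++++++++-.      :*+++++++++**.              
174 ++++++=:         =*+++++++++**.              
178 ++++=:           +++++++++++*=               
182 ++-.            :*+++++++++**:               
186 -               =*+++++++++*+                
190                 +++++++++++*=                
194       .::-==+++**+++++++++**.                
198    .-=+++++++++**+++++++++**.                
202 .-=+++++==--:::**+++++++++**+-.              
206 +++=-:.       .*+++++++++**++++=.
```

```bash
cat > nang.py <<'E'
from h import *
import sys
for n in sys.argv[1:]:
    c=load(n+'.png'); W=c['W']; g=cv2.GaussianBlur(cv2.cvtColor(c['pixels'],cv2.COLOR_RGB2GRAY),(3,3),0).astype(int)
    A=[]
    for r in range(170,190,2):
        # dark runs: arm is between dark gaps; edges as strongest steps
        w=g[r,264:320].astype(float); d=w[3:]-w[:-3]
        i=np.argmin(d); j=np.argmax(d)
        best=max(((abs(d[a]*1.)+abs(d[b]),a,b) for a in range(len(d)) for b in range(a+20,min(a+30,len(d))) if d[a]*d[b]<0),default=(0,0,0))
        A.append(at(c,264+1.5+(best[1]+best[2])/2,r,.124,W))
    A=np.array(A); v=np.linalg.svd(A[:,:2]-A[:,:2].mean(0))[2][0]
    ps=np.degrees(np.arctan2(W[1,0],W[0,0])); a=np.degrees(np.arctan2(v[1],v[0]))%180
    m=A[:,:2].mean(0)-[.5373,-.0525]; print(n,'handpsi',ps.round(1),'nutpsi',(a-90).round(1),'by centre',(np.degrees(np.arctan2(m[1],m[0]))%180-90).round(1),'camroll',np.linalg.norm(m).round(3))
E
python3 nang.py r1 r2 r3 r4 r5 r6 r7 r8 r9 r10 l1 l2
```

```text
r1 handpsi 18.2 nutpsi 18.3 by centre 17.5 camroll 0.048
r2 handpsi 28.8 nutpsi 28.8 by centre 28.2 camroll 0.047
r3 handpsi 39.6 nutpsi 39.6 by centre 39.2 camroll 0.047
r4 handpsi 50.3 nutpsi 50.4 by centre 50.0 camroll 0.047
r5 handpsi 61.1 nutpsi 61.1 by centre 60.9 camroll 0.047
r6 handpsi 71.9 nutpsi 70.6 by centre 71.3 camroll 0.047
r7 handpsi 82.7 nutpsi 76.8 by centre 76.3 camroll 0.046
r8 handpsi 89.9 nutpsi -22.3 by centre 79.6 camroll 0.047
r9 handpsi 75.8 nutpsi 72.4 by centre 74.3 camroll 0.048
r10 handpsi 80.2 nutpsi 77.1 by centre 75.9 camroll 0.047
l1 handpsi 77.6 nutpsi 75.3 by centre 75.2 camroll 0.048
l2 handpsi 83.0 nutpsi 75.0 by centre 74.8 camroll 0.048
```

Request:
arm_command(series="0 0 0.006 0 0 0 0.1; 0 0 0.006 0 0 0 -0.4; 0 0 0.006 0 0 0 -0.4; 0 0 0.006 0 0 0.01 -0.4; 0 0 0.006 0 0 0.022 -0.4")

```text
time_s: 14.65
tcp_pos: [0.5372, -0.0536, 0.0828]
orientation: [0.131, 0.991, -0.0, -0.0]
ft_force: [-0.0, -0.1, -0.3]
opening: 0.0644
finger_force: 0.0
```

Request:
arm_command(series="0 0 0 0 0 0 -0.4; 0 0 0 0 0 0 0.1; 0 0 0 0 0 0 0.1; 0 0 0 0 0 0 0.1; 0 0 0 0 0 0 0.1", newtons=28)

```text
time_s: 15.07
tcp_pos: [0.5376, -0.0524, 0.0828]
orientation: [0.13, 0.992, 0.001, 0.0]
ft_force: [1.8, 4.8, 0.4]
opening: 0.0475
finger_force: 28.0
```

```bash
python3 w.py t1
```

```text
75.1 [ 0.84 -0.24 -0.07] [1.8 4.8 0.4] 27.999716852791607 -0.14 [ 0.5376 -0.0524  0.0828] 0.04750003522084076
```

Request:
arm_command(series="0 0 0 0 0 -0.003 0.1; 0 0 0 0 0 -0.006 0.1; 0 0 0 0 0 -0.009 0.1; 0 0 0 0 0 -0.012 0.1; 0 0 0 0 0 -0.012 0.1")

```text
time_s: 15.53
tcp_pos: [0.5376, -0.052, 0.0828]
orientation: [0.092, 0.996, 0.001, 0.0]
ft_force: [1.1, 7.2, 1.1]
opening: 0.0473
finger_force: 28.0
```

```bash
python3 w.py t2; python3 nang.py t1 t2
```

```text
79.4 [ 1.24 -0.19 -0.64] [1.1 7.2 1.1] 27.99704904668033 -1.11 [ 0.5376 -0.052   0.0828] 0.04728857179111445
t1 handpsi 75.0 nutpsi 75.2 by centre 73.5 camroll 0.048
t2 handpsi 79.4 nutpsi 79.0 by centre 76.8 camroll 0.048
```

Request:
arm_command(series="0 0 0 0 0 -0.003 0.1; 0 0 0 0 0 -0.006 0.1; 0 0 0 0 0 -0.009 0.1; 0 0 0 0 0 -0.012 0.1; 0 0 0 0 0 -0.012 0.1")

```text
time_s: 16.0
tcp_pos: [0.5381, -0.0518, 0.0828]
orientation: [0.055, 0.998, 0.001, 0.001]
ft_force: [4.2, 7.4, -1.2]
opening: 0.0475
finger_force: 28.0
```

```bash
python3 w.py t3; python3 nang.py t3; python3 asc.py t3 154 212 250 340 2
```

```text
83.7 [ 1.4  -0.74 -0.88] [ 4.2  7.4 -1.2] 27.9973226232687 -1.31 [ 0.5381 -0.0518  0.0828] 0.0475174918448137
t3 handpsi 83.7 nutpsi 79.3 by centre 79.3 camroll 0.047
154 +++++++++++++++++=:                          
158 +++++++++++++++++-::...                      
162 ++++++++++++++##**######+                    
166 ++++++++++=: =*++++++****=                   
170 ++++++++=:   =++++++++++*+                   
174 ++++++-      ++++++++++**=                   
178 +++=:        ++++++++++**-                   
182 +=:          ++++++++++**:                   
186             .++++++++++**.                   
190             -*+++++++++*+                    
194      .:--=++**+++++++++*+                    
198   .-=+++++++**+++++++++**+=:                 
202 :=++++===-::+++++++++++**++++-.              
206 ++=-:       ++++++++++**=:-=+++=.
```

The hand is about 1.5 mm off the stud axis, with roughly 8 N side load, which could be what makes it bind. I'll centre by force first and see what changes.

Request:
arm_command(series="0 0.001 0 0 0 0 0.1; 0 0.002 0 0 0 0.001 0.1; 0 0.003 0 0 0 0.002 0.1; 0 0.003 0 0 0 0.003 0.1; 0 0.003 0 0 0 0.003 0.1")

```text
time_s: 16.47
tcp_pos: [0.5381, -0.0518, 0.0827]
orientation: [0.065, 0.998, -0.0, 0.001]
ft_force: [4.4, 0.0, -3.3]
opening: 0.0474
finger_force: 28.0
```

```bash
python3 w.py c1; python3 nang.py c1
```

```text
82.5 [-0.02 -1.01 -0.57] [ 4.4  0.  -3.3] 27.997327176235558 -0.37 [ 0.5381 -0.0518  0.0827] 0.047358371791272495
c1 handpsi 82.5 nutpsi 80.2 by centre 78.4 camroll 0.047
```

Request:
arm_command(series="-0.001 0 0 0 0 0 0.1; -0.002 0 0 0 0 0 0.1; -0.002 0 -0.002 0 0 0 0.1; -0.002 0 -0.004 0 0 0 0.1; -0.002 0 -0.006 0 0 0 0.1")

```text
time_s: 16.93
tcp_pos: [0.5377, -0.0517, 0.0832]
orientation: [0.065, 0.998, -0.0, -0.001]
ft_force: [12.7, -2.4, -27.6]
opening: 0.0473
finger_force: 28.0
```

```bash
python3 w.py c2; python3 nang.py c2
```

```text
82.5 [-0.42 -2.28 -0.43] [ 12.7  -2.4 -27.6] 27.977291890711058 -0.5 [ 0.5377 -0.0517  0.0832] 0.04734615776475828
c2 handpsi 82.5 nutpsi 79.5 by centre 78.4 camroll 0.047
```

Request:
arm_command(series="0 0 0.003 0 0 0 0.1; 0 0 0.006 0 0 0 0.1; 0 0 0.006 0 0 0 0.1; 0 0 0.006 0 0 0 0.1; 0 0 0.006 0 0 0 0.1")

```text
time_s: 17.4
tcp_pos: [0.5381, -0.0518, 0.0828]
orientation: [0.065, 0.998, -0.0, -0.001]
ft_force: [-4.8, -1.3, 3.0]
opening: 0.0474
finger_force: 28.0
```

```bash
python3 w.py d1; python3 nang.py d1
```

```text
82.5 [-0.27  0.92 -0.46] [-4.8 -1.3  3. ] 28.000631132454146 -0.45 [ 0.5381 -0.0518  0.0828] 0.047408414784246095
d1 handpsi 82.5 nutpsi 79.0 by centre 78.1 camroll 0.047
```

Request:
arm_command(series="0 0 0 0 0 -0.003 0.1; 0 0 0 0 0 -0.006 0.1; 0 0 0 0 0 -0.009 0.1; 0 0 0 0 0 -0.012 0.1; 0 0 0 0 0 -0.012 0.1")

```text
time_s: 17.87
tcp_pos: [0.5389, -0.0516, 0.0827]
orientation: [0.027, 1.0, 0.0, 0.0]
ft_force: [-2.6, -1.6, 1.8]
opening: 0.0478
finger_force: 28.0
```

```bash
python3 w.py d2; python3 nang.py d2;python3 asc.py d2 154 212 250 340 2
```

```text
86.9 [-0.16  0.36 -0.92] [-2.6 -1.6  1.8] 27.99990590661764 -1.31 [ 0.5389 -0.0516  0.0827] 0.04784122438319709
d2 handpsi 86.9 nutpsi 80.0 by centre 79.6 camroll 0.047
154 +++++++++++++++++++=:                        
158 +++++++++++++++++***+==--:                   
162 ++++++++++++++-:***********=                 
166 +++++++++++=:  .*++++++++***:                
170 ++++++++=:     :*+++++++++**:                
174 ++++++-.       =*+++++++++**.                
178 +++=:          +++++++++++*+                 
182 =-            .*+++++++++**=                 
186               :*+++++++++**.                 
190           ..:-+*+++++++++*+                  
194      :=+++++++**+++++++++*=                  
198  .-=++++++++=+*++++++++++**=:                
202 =+++=-::...  -*+++++++++***++=:              
206 ==-.         =*+++++++++*+--=++=:
```

Request:
arm_command(series="0 0 0 0 0 0 -0.4; 0 0 0 0 0 0 -0.4; 0 0 0 0 0 0 -0.4; 0 0 0 0 0 0.01 -0.4; 0 0 0 0 0 0.019 -0.4")

```text
time_s: 18.33
tcp_pos: [0.539, -0.0513, 0.0827]
orientation: [0.088, 0.996, 0.0, 0.0]
ft_force: [-0.3, -0.2, 0.7]
opening: 0.065
finger_force: 0.0
```

```bash
python3 w.py e1; python3 nang.py e1
```

```text
79.9 [-0.01  0.03  0.02] [-0.3 -0.2  0.7] 0.0 -1.59 [ 0.539  -0.0513  0.0827] 0.0649805480772339
e1 handpsi 79.9 nutpsi 76.7 by centre 75.4 camroll 0.047
```

Request:
arm_command(series="0 0 0 0 0 0 0.1; 0 0 0 0 0 0 0.1; 0 0 0 0 0 0 0.1; 0 0 0 0 0 0 0.1; 0 0 0 0 0 0 0.1", newtons=40)

```text
time_s: 18.8
tcp_pos: [0.5387, -0.0521, 0.0827]
orientation: [0.087, 0.996, -0.0, 0.0]
ft_force: [-0.5, -3.6, -0.3]
opening: 0.0469
finger_force: 40.0
```

```bash
python3 w.py e2; python3 nang.py e2
```

```text
80.1 [-0.58  0.14 -0.01] [-0.5 -3.6 -0.3] 40.00056972610764 -0.04 [ 0.5387 -0.0521  0.0827] 0.04689432207567636
e2 handpsi 80.0 nutpsi 75.4 by centre 75.5 camroll 0.047
```

Request:
arm_command(series="0 0 0 0 0 -0.003 0.1; 0 0 0 0 0 -0.006 0.1; 0 0 0 0 0 -0.009 0.1; 0 0 0 0 0 -0.012 0.1; 0 0 0 0 0 -0.015 0.1")

```text
time_s: 19.27
tcp_pos: [0.5385, -0.0515, 0.0827]
orientation: [0.039, 0.999, 0.0, -0.0]
ft_force: [-3.4, -2.1, 2.8]
opening: 0.0475
finger_force: 40.0
```

```bash
python3 w.py e3; python3 nang.py e3;python3 asc.py e3 154 212 250 340 2
```

```text
85.5 [-0.4   0.51 -1.14] [-3.4 -2.1  2.8] 40.00556454062462 -0.66 [ 0.5385 -0.0515  0.0827] 0.04750547676832151
e3 handpsi 85.5 nutpsi 79.8 by centre 79.3 camroll 0.047
154 ++++++++++++++++++=:                         
158 ++++++++++++++++**+==--:.                    
162 +++++++++++++==*********#*:                  
166 +++++++++++-. :*++++++++**+                  
170 ++++++++=:    -*+++++++++**                  
174 +++++=-.      +++++++++++*+                  
178 +++=:         ++++++++++**=                  
182 +-           .*+++++++++**-                  
186              :*+++++++++**.                  
190            ..=*+++++++++*+                   
194      :-=+++++**+++++++++*+                   
198   :=+++++++++*++++++++++**=-.                
202 =++++=--::..:*+++++++++***+++=.              
206 +=-:        :*+++++++++**--=+++=.
```

Released, the nut springs back to about 75.4°, so that is the unloaded stop. I'll regrip there, unloaded and centred, pull up lightly and sweep the yaw to find where it frees.

Request:
arm_command(series="0 0 0 0 0 0 -0.4; 0 -0.001 0 0 0 0 -0.4; 0 -0.001 0 0 0 0.01 -0.4; 0 -0.001 0 0 0 0.02 -0.4; 0 -0.001 0 0 0 0.028 -0.4")

```text
time_s: 19.73
tcp_pos: [0.5389, -0.0516, 0.0826]
orientation: [0.129, 0.992, 0.0, 0.0]
ft_force: [1.0, -0.1, 0.3]
opening: 0.0648
finger_force: 0.0
```

Request:
arm_command(series="0 0 0 0 0 0 0.1; 0 0 0 0 0 0 0.1; 0 0 0 0 0 0 0.1; 0 0 0 0 0 0 0.1; 0 0 0 0 0 0 0.1", newtons=28)

```text
time_s: 20.15
tcp_pos: [0.5387, -0.0521, 0.0826]
orientation: [0.127, 0.992, -0.0, 0.0]
ft_force: [-0.1, -1.0, 0.2]
opening: 0.0474
finger_force: 28.0
```

```bash
python3 w.py f1; python3 nang.py f1
```

```text
75.4 [-0.    0.06 -0.04] [-0.1 -1.   0.2] 27.99976488109678 -0.05 [ 0.5387 -0.0521  0.0826] 0.04741221143022877
f1 handpsi 75.4 nutpsi 78.7 by centre 76.1 camroll 0.047
```

Request:
arm_command(series="0 0 -0.001 0 0 0 0.1; 0 0 -0.002 0 0 0 0.1; 0 0 -0.003 0 0 0 0.1; 0 0 -0.003 0 0 0 0.1; 0 0 -0.003 0 0 0 0.1")

```text
time_s: 20.62
tcp_pos: [0.5384, -0.052, 0.0829]
orientation: [0.128, 0.992, 0.0, -0.0]
ft_force: [7.0, -0.9, -13.4]
opening: 0.0474
finger_force: 28.0
```

```bash
python3 w.py f2; python3 nang.py f2
```

```text
75.3 [-0.15 -1.22 -0.06] [  7.   -0.9 -13.4] 27.982051349245012 -0.05 [ 0.5384 -0.052   0.0829] 0.04739511847478874
f2 handpsi 75.3 nutpsi 77.2 by centre 75.9 camroll 0.047
```

Request:
arm_command(series="0 0 0 0 0 -0.001 0.1; 0 0 0 0 0 -0.002 0.1; 0 0 0 0 0 -0.004 0.1; 0 0 0 0 0 -0.006 0.1; 0 0 0 0 0 -0.008 0.1")

```text
time_s: 21.08
tcp_pos: [0.5383, -0.0518, 0.0828]
orientation: [0.103, 0.995, 0.0, -0.001]
ft_force: [5.5, 0.4, -12.8]
opening: 0.0474
finger_force: 28.0
```

```bash
python3 w.py f3; python3 nang.py f3
```

```text
78.2 [ 0.03 -1.17 -0.79] [  5.5   0.4 -12.8] 27.984031914384104 -0.46 [ 0.5383 -0.0518  0.0828] 0.047420490524727466
f3 handpsi 78.2 nutpsi 78.1 by centre 78.0 camroll 0.047
```

Run:
```python
from h import *
c=load('f3.png'); s=capture('scene'); 
a=np.clip(c['pixels']*1.8,0,255).astype('uint8')[40:400,60:500]
b=np.clip(s['pixels']*2.2,0,255).astype('uint8')[170:290,200:310]
im=np.hstack([cv2.resize(a,(440,400)),cv2.resize(b,(360,400),interpolation=cv2.INTER_CUBIC)])
cv2.imwrite('pics/f3v.png',im[:,:,::-1])
```

```text
(no output)
```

View pics/f3v.png

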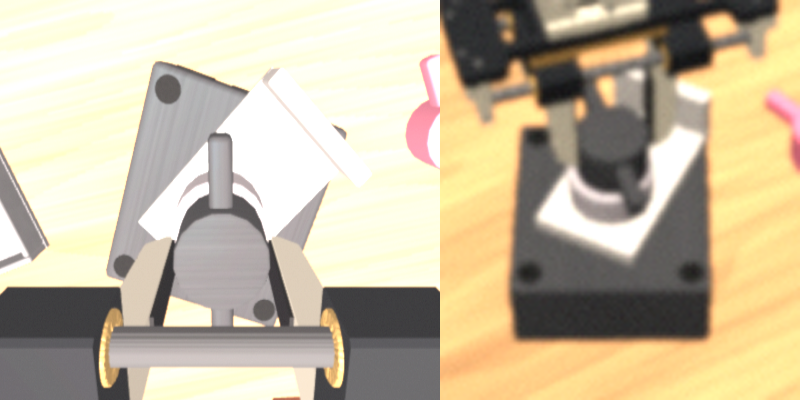

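```bash
cat > nang2.py <<'E'
from h import *
import sys
from scipy.ndimage import map_coordinates, gaussian_filter1d
C=np.array([.5385,-.0518])
for n in sys.argv[1:]:
    c=load(n+'.png'); W=c['W']; g=cv2.cvtColor(c['pixels'],cv2.COLOR_RGB2GRAY).astype(float)
    g=np.log(g+8)
    hp=np.degrees(np.arctan2(W[1,0],W[0,0])); best=(0,)
    rr=np.linspace(.034,.051,35); tt=np.linspace(-.016,.016,129)
    for a in np.arange(hp-25,hp+12,.25):
        th=np.radians(a+90); u=np.array([np.cos(th),np.sin(th)]); w=np.array([-u[1],u[0]])
        P=C+rr[:,None,None]*u+tt[None,:,None]*w
        q=np.concatenate([P,np.full(P.shape[:2]+(1,),.124)],2)-W[:3,3]; q=q@W[:3,:3]
        U=c['cx']+c['fx']*q[...,0]/-q[...,2]; V=c['cy']-c['fy']*q[...,1]/-q[...,2]
        p=map_coordinates(g,[V,U],order=1,mode='nearest').mean(0); d=gaussian_filter1d(p,1.5,order=1)
        k=48 # 12 mm = 48 samples of .25
        s=np.abs(d[:-k])*np.abs(d[k:])*(d[:-k]*d[k:]<0); i=s.argmax()
        if s[i]>best[0]: best=(s[i],a,(tt[i]+tt[i+k])/2*1000)
    print(n,'hand',hp.round(1),'nut',np.round(best[1],2),'off mm',np.round(best[2],2),'nut-hand',np.round(best[1]-hp,1),'score',np.round(best[0],4))
E
python3 nang2.py r1 r3 r4 r5 r6 r7 r8 r9 r10 l1 l2 t1 t2 t3 c1 c2 d1 d2 e1 e2 e3 f1 f2 f3
```

```text
r1 hand 18.2 nut 17.96 off mm 1.0 nut-hand -0.2 score 0.022
r3 hand 39.6 nut 39.3 off mm 1.25 nut-hand -0.2 score 0.0191
r4 hand 50.3 nut 50.32 off mm 1.0 nut-hand 0.0 score 0.0194
r5 hand 61.1 nut 60.36 off mm 1.5 nut-hand -0.8 score 0.0199
r6 hand 71.9 nut 70.89 off mm 1.5 nut-hand -1.0 score 0.0181
r7 hand 82.7 nut 76.92 off mm 0.5 nut-hand -5.8 score 0.0225
r8 hand 89.9 nut 76.39 off mm 1.25 nut-hand -13.5 score 0.0294
r9 hand 75.8 nut 74.6 off mm 0.75 nut-hand -1.2 score 0.0187
r10 hand 80.2 nut 76.19 off mm 0.75 nut-hand -4.0 score 0.0192
l1 hand 77.6 nut 75.11 off mm 1.0 nut-hand -2.5 score 0.0184
l2 hand 83.0 nut 74.74 off mm 1.0 nut-hand -8.2 score 0.0239
t1 hand 75.0 nut 73.78 off mm 0.75 nut-hand -1.2 score 0.0195
t2 hand 79.4 nut 77.63 off mm 0.25 nut-hand -1.8 score 0.02
t3 hand 83.7 nut 79.69 off mm 0.5 nut-hand -4.0 score 0.0196
c1 hand 82.5 nut 79.23 off mm 0.25 nut-hand -3.2 score 0.0197
c2 hand 82.5 nut 79.5 off mm -0.0 nut-hand -3.0 score 0.0193
d1 hand 82.5 nut 78.51 off mm 0.5 nut-hand -4.0 score 0.0198
d2 hand 86.9 nut 80.65 off mm -0.0 nut-hand -6.2 score 0.0232
e1 hand 79.9 nut 76.36 off mm 0.25 nut-hand -3.5 score 0.0193
e2 hand 80.0 nut 76.02 off mm 0.5 nut-hand -4.0 score 0.0196
e3 hand 85.5 nut 80.72 off mm -0.25 nut-hand -4.8 score 0.0218
f1 hand 75.4 nut 76.61 off mm 0.5 nut-hand 1.2 score 0.0193
f2 hand 75.3 nut 76.81 off mm 0.25 nut-hand 1.5 score 0.019
f3 hand 78.2 nut 79.18 off mm -0.0 nut-hand 1.0 score 0.0189
```

Request:
arm_command(series="0 0 0 0 0 0.003 0.1; 0 0 0 0 0 0.006 0.1; 0 0 0 0 0 0.009 0.1; 0 0 0 0 0 0.012 0.1; 0 0 0 0 0 0.015 0.1")

```text
time_s: 21.6
tcp_pos: [0.5384, -0.0523, 0.083]
orientation: [0.15, 0.989, -0.0, -0.0]
ft_force: [4.6, -2.2, -10.7]
opening: 0.0477
finger_force: 28.0
```

```bash
python3 w.py g1; python3 nang2.py g1
```

```text
72.8 [-0.4  -1.03  0.16] [  4.6  -2.2 -10.7] 27.98471761867404 -0.34 [ 0.5384 -0.0523  0.083 ] 0.04769921685746405
g1 hand 72.8 nut 74.5 off mm 0.5 nut-hand 1.8 score 0.0192
```

Request:
arm_command(series="0 0 0 0 0 0.003 0.1; 0 0 0 0 0 0.006 0.1; 0 0 0 0 0 0.009 0.1; 0 0 0 0 0 0.012 0.1; 0 0 0 0 0 0.015 0.1")

```text
time_s: 22.07
tcp_pos: [0.5376, -0.0525, 0.0837]
orientation: [0.196, 0.981, -0.0, -0.001]
ft_force: [-1.6, -3.2, -4.3]
opening: 0.0477
finger_force: 28.0
```

```bash
python3 w.py g2; python3 nang2.py g2
```

```text
67.3 [-0.59  0.36 -0.09] [-1.6 -3.2 -4.3] 27.994461793741934 -0.54 [ 0.5376 -0.0525  0.0837] 0.04767052170075839
g2 hand 67.3 nut 69.06 off mm 0.75 nut-hand 1.8 score 0.0207
```

At 69° the pull fell to about the nut's weight and it rose, so it appears to be free. I'll lift gently here.

Request:
arm_command(series="0 0 -0.002 0 0 0 0.1; 0 0 -0.004 0 0 0 0.1; 0 0 -0.006 0 0 0 0.1; 0 0 -0.008 0 0 0 0.1; 0 0 -0.01 0 0 0 0.1")

```text
time_s: 22.53
tcp_pos: [0.5385, -0.0523, 0.0906]
orientation: [0.196, 0.981, -0.0, -0.0]
ft_force: [-2.2, -4.1, -5.8]
opening: 0.0471
finger_force: 28.0
```

```bash
python3 w.py g3; python3 nang2.py g3
```

```text
67.4 [-0.81  0.48 -0.05] [-2.2 -4.1 -5.8] 27.994761546920586 -0.05 [ 0.5385 -0.0523  0.0906] 0.0470785130069248
g3 hand 67.4 nut 68.65 off mm 0.75 nut-hand 1.2 score 0.0223
```

Request:
arm_command(series="0 0 -0.012 0 0 0 0.1; 0 0 -0.024 0 0 0 0.1; 0 0 -0.036 0 0 0 0.1; 0 0 -0.048 0 0 0 0.1; 0 0 -0.06 0 0 0 0.1")

```text
time_s: 23.0
tcp_pos: [0.5397, -0.0518, 0.1283]
orientation: [0.196, 0.981, 0.0, 0.001]
ft_force: [-0.1, 0.1, -3.3]
opening: 0.0471
finger_force: 28.0
```

Request:
arm_command(series="0 0 -0.02 0 0 0 0.1; 0 0 -0.04 0 0 0 0.1; 0 0 -0.06 0 0 0 0.1; 0 0 -0.08 0 0 0 0.1; 0 0 -0.1 0 0 0 0.1")

```text
time_s: 23.42
tcp_pos: [0.5389, -0.0521, 0.1881]
orientation: [0.196, 0.981, 0.0, 0.0]
ft_force: [0.5, 0.7, -4.3]
opening: 0.0473
finger_force: 28.0
```

```bash
python3 w.py
python3 - <<'E'
from h import *
go(.508,-.301,.19,9); go(.508,-.301,.19,67.4)
t=snap('top','top2.png')
g=cv2.cvtColor(t['pixels'],cv2.COLOR_RGB2GRAY)
E
python3 asc.py top2 180 290 270 350 2
```

```text
67.4 [ 0.04  0.01 -0.02] [ 0.5  0.7 -4.3] 27.995871235616505 -0.0 [ 0.5389 -0.0521  0.1881] 0.04728407892128996
go [-1.116e-01 -4.028e-01 -3.200e-03  1.000e-04  1.000e-04  1.623e-01] rows 8.2
go [-1.116e-01 -4.028e-01 -3.200e-03  0.000e+00  1.000e-04  1.000e-04] rows 6.0
180 ---+**-::-=:::=-::::::::::::::::::::::::
184 --+**+-::--::-=-::::::::::::::::::::::::
188 -+*#*=:::=:::==---::::::::::::::::::::::
192 =*##*=::--::-+--------------::::::::::::
196 *****-::=-::=+-------------------------:
200 #***+:::=:::+==-------------------------
204 #***=::--::-+==========-----------------
208 =+*+-::=:::=*++===================------
212 ----::-=::-+***+++++++++================
216 ----::=-::-*****+++****+++++++++++++====
220 :--:::=::::.:----=+++****++++++*++++++++
224 ---::--::-:....:::=**+++++++++=-::=*+===
228 --:::=:::-......::-+*+-::::=+-:..-****+*
232 :-::--::::.......:+*+-::::=**##***+=++**
236 --::=-::-:.......-++:.:=+*******++--==**
240 -:::=:::-.........:-=+********+=-------=
244 -::--::--:......:-++*********+=---------
248 :::=:::----:.::=+***********+=----------
252 ::-=:::----------=+****#%%*+=-----------
256 ::--::---------------=+***+-------------
260 ::=:::----------------------------------
264 :--::-----------------------:::::::::::=
268 :=:::------------------------:::::::::-+
272 -=:::--:::::::::::::::::::::::---------*
276 --::--::::-:::::::::::::::::::::------=*
280 =:::-:::::::::::::::::::--------------+*
284 -::--:::::::::::::::::---------------=**
288 -::--::-:--:-::::--:--:--------------=**
```

Request:
arm_command(series="-0.011 -0.04 0 0 0 0 0.1; -0.025 -0.09 0 0 0 0 0.1; -0.04 -0.14 0 0 0 0 0.1; -0.052 -0.19 0 0 0 0 0.1; -0.066 -0.24 0 0 0 0 0.1")

```text
time_s: 23.88
tcp_pos: [0.5196, -0.2015, 0.1867]
orientation: [0.196, 0.981, 0.0, 0.0]
ft_force: [0.6, -0.6, -2.6]
opening: 0.0472
finger_force: 28.0
```

Request:
arm_command(series="-0.015 -0.05 0 0 0 0 0.1; -0.03 -0.1 0 0 0 0 0.1; -0.04 -0.14 0 0 0 0 0.1; -0.0456 -0.163 0 0 0 0 0.1; -0.0456 -0.163 0 0 0 0 0.1")

```text
time_s: 24.3
tcp_pos: [0.5068, -0.3038, 0.1863]
orientation: [0.197, 0.98, -0.0, -0.0]
ft_force: [0.9, 0.2, -3.4]
opening: 0.0473
finger_force: 28.0
```

Request:
arm_command(series="0 0 0.05 0 0 0 0.1; 0 0 0.1 0 0 0 0.1; 0 0 0.15 0 0 0 0.1; 0 0 0.2 0 0 0 0.1; 0 0 0.23 0 0 0 0.1")

```text
time_s: 24.72
tcp_pos: [0.5063, -0.2984, 0.0447]
orientation: [0.195, 0.981, 0.001, -0.002]
ft_force: [0.0, -0.1, -3.3]
opening: 0.0475
finger_force: 28.0
```

Request:
arm_command(series="0 0 0.01 0 0 0 0.1; 0 0 0.02 0 0 0 0.1; 0 0 0.03 0 0 0 0.1; 0 0 0.035 0 0 0 0.1; 0 0 0.04 0 0 0 0.1")

```text
time_s: 25.13
tcp_pos: [0.5087, -0.3016, 0.0257]
orientation: [0.196, 0.981, -0.0, 0.001]
ft_force: [0.5, 0.4, -3.1]
opening: 0.0474
finger_force: 28.0
```

```bash
python3 w.py p1; python3 asc.py p1 80 420 60 500 6
```

```text
67.4 [-0.08  0.01  0.02] [ 0.5  0.4 -3.1] 27.99597469624132 0.01 [ 0.5087 -0.3016  0.0257] 0.047407699526175816
80 :::::..:..............................:::::::::==::       ...............
92 :::::..................................:::::::::=+:: ....................
104 ::::::.....................................::::::=+::....................
116 ::::::....................................::::::::-+::...................
128 =::.::::..................................:::::::::-+::..................
140 *+:.:::::...................................::::::::-+-:.................
152 ***=:::::.........................:-=-:...:::::::::::-+-:... ............
164 =***+-:...:.......................=+++=......:::::::::-+-:...............
176 .:+***=::::.......................=+++=....::::::::::::-+-:...   ........
188 ..:-+**+-:........................-++++....:::::::::::::-+-:. ...........
200 ....:=***=::......................-++++...:::::::::::::::-+-:............
212 ......-+***-:::::...............-+*+++**+:..:::::::::::::::+-:..........:
224 .......:=***+::::::.::........:*###****###+:::::::
[... 493 characters left out ...]
08 %%%%%%%%%%%%%%%%%%%#+====*%%::::-==+++++++*+==%%+====+##%%%%%%%%%%%%%%%%%
320 %%%%%%%%%%%%%%%%%#+++====#%+:::::-=+++*+=-:...+%#====+=+#%%%%%%%%%%%%%%%%
332 %%%%%%%%%%%%%%%%%++*******#********************#*******==%%%%%%%%%%%%%%%%
344 ################*=++++++++++++++++++++++++++++++++++++++-################
356 ***************#+=======================================-+###############
368 ***************#+-++#+===::::::::::::::::::::::::-==+#++:*###############
380 ##**************#=*%%*==:........................:--*%#+=################
392 #####***********#%%%%*==.....................    .--*%%%%################
404 ########********######+-::::::::::::::::::::::::::-=###*+++++++++++++++++
```

Request:
arm_command(series="0 0 0.01 0 0 0 0.1; 0 0 0.02 0 0 0 0.1; 0 0 0.03 0 0 0 0.1; 0 0 0.036 0 0 0 0.1; 0 0 0.04 0 0 0 0.1")

```text
time_s: 25.6
tcp_pos: [0.5071, -0.3008, -0.0006]
orientation: [0.196, 0.981, 0.0, -0.001]
ft_force: [0.1, -0.2, -2.9]
opening: 0.0473
finger_force: 28.0
```

Request:
arm_command(series="0 0 0.002 0 0 0 0.1; 0 0 0.004 0 0 0 0.1; 0 0 0.006 0 0 0 0.1; 0 0 0.008 0 0 0 0.1; 0 0 0.008 0 0 0 0.1")

```text
time_s: 26.02
tcp_pos: [0.5077, -0.3012, -0.0044]
orientation: [0.196, 0.981, -0.0, 0.0]
ft_force: [0.2, -0.3, -2.7]
opening: 0.0473
finger_force: 28.0
```

Request:
arm_command(series="0 0 0.002 0 0 0 0.1; 0 0 0.004 0 0 0 0.1; 0 0 0.005 0 0 0 0.1; 0 0 0.005 0 0 0 0.1; 0 0 0.005 0 0 0 0.1")

```text
time_s: 26.43
tcp_pos: [0.5077, -0.3011, -0.0074]
orientation: [0.196, 0.981, 0.0, -0.0]
ft_force: [-0.1, 0.2, -1.9]
opening: 0.0475
finger_force: 28.0
```

```bash
python3 w.py
```

```text
67.4 [ 0.07  0.02 -0.01] [-0.1  0.2 -1.9] 27.995979362167418 -0.0 [ 0.5077 -0.3011 -0.0074] 0.04753755826902125
```

Request:
arm_command(series="0 0 0.001 0 0 0 0.1; 0 0 0.002 0 0 0 0.1; 0 0 0.003 0 0 0 0.1; 0 0 0.003 0 0 0 0.1; 0 0 0.003 0 0 0 0.1")

```text
time_s: 26.85
tcp_pos: [0.5078, -0.3013, -0.0085]
orientation: [0.196, 0.981, -0.0, 0.0]
ft_force: [-2.4, 2.5, 5.2]
opening: 0.0473
finger_force: 28.0
```

```bash
python3 w.py
```

```text
67.4 [0.52 0.64 0.07] [-2.4  2.5  5.2] 28.000755538232625 0.05 [ 0.5078 -0.3013 -0.0085] 0.04731231387354802
```

Request:
arm_command(series="0 0 0 0 0 0 -0.4; 0 0 0 0 0 0 -0.4; 0 0 0 0 0 0 -0.4; 0 0 -0.02 0 0 0 -0.4; 0 0 -0.06 0 0 0 -0.4")

```text
time_s: 27.27
tcp_pos: [0.5052, -0.2994, 0.0242]
orientation: [0.196, 0.981, 0.001, -0.003]
ft_force: [0.6, 0.3, -0.1]
opening: 0.0651
finger_force: 0.0
```

Request:
arm_command(series="0 0 -0.06 0 0 0 -0.4; 0 0 -0.12 0 0 0 -0.4; 0 0 -0.18 0 0 0 -0.4; 0 0 -0.24 0 0 0 -0.4; 0 0 -0.29 0 0 0 -0.4")

```text
time_s: 27.68
tcp_pos: [0.5081, -0.3015, 0.2051]
orientation: [0.196, 0.981, -0.001, 0.001]
ft_force: [-0.0, -1.2, 0.1]
opening: 0.0649
finger_force: 0.0
```

```bash
python3 w.py p2; python3 asc.py p2 80 420 60 500 6
python3 - <<'E'
from h import *
go(.5377,-.052,.19,35)
E
```

```text
67.4 [-0.04 -0.04 -0.02] [-0.  -1.2  0.1] 0.0 0.0 [ 0.5081 -0.3015  0.2051] 0.06488376732792354
80 .:...:::::-+=::::::::::::::::::::::::::::--:.........:::::::::::-####*++*
92 .:::::::::::=+-:::::::::::::::::::::::::::--:....:::::::::::::::*###**++*
104 :::::::::::..-+=:::::::::::::::::::::::::::-=:.::::::::::::::::-####*++*+
116 ::::::........:++:::::::::::::::::::::::::::-=:::::::::::::.:::*###**+++:
128 :...............=+-::::::::::::::::-+=:::::::-=-::..:::..:::::-####*+++: 
140 ................:-+=:::::::::::::::-++::::::::-=-::....:::::::+###*+++++=
152 ...............::::=+-::::::::::::-=++=-:::::::-=-...::::::::-####***++++
164 ............::::::.:-+-::::::::::-+++++*-::::::----:.::::::::=*##**##*++*
176 .........:::::::::::.:+=:::::::::=++++++=:::::::--=--:--::::::::-======++
188 ......:::::::::::::...:=+-:::::::-++++++-:::::-=++=-:::::::::::::::::::::
200 ..:::::::::::::....:....-+=::::::::-++-::::-=++-:::::::::::::::::::::::::
212 :::::::::::::::::......:::++::::::::++--==+=-:::::::::::::::::::::::::...
224 :::::::::::::..::::::......-+-::::::=++=-:::::::::::::::::::::::::
[... 551 characters left out ...]
%%
320 %%%%%%%%%%%****++++++%%#:.........::::+*+===+=:::-%%%++++++*++*%%%%%%%%%%
332 %%%%%%%%%%+***#*****####**************#***********###******#**++%%%%%%%%%
344 ########%*=***************************************************+=#%#######
356 ########%++++++++++++++++++++++++++++++++++++++++++++++++++++++-+%#######
368 #########+=*+*##++++-...::::::::----:::::::::::::::::=====##*++-+########
380 ##########+*#%%%+++=      .::::::::::................:====%%%#+=%########
392 #########%%%%%%%*++--.      .::.......................:==+%%%%%%%########
404 ##########%%%%%%*+- .-+-. ....:::::::::::-----::::::::-==*#####**********
go [1.193e-01 4.039e-01 3.440e-02 1.000e-04 2.000e-03 9.010e-02] rows 6.1
```

Request:
arm_command(series="0.02 0.067 0 0 0 0 -0.75; 0.04 0.135 0 0 0 0 -0.75; 0.06 0.2 0 0 0 0 -0.75; 0.079 0.267 0 0 0 0 -0.75; 0.079 0.267 0 0 0 0 -0.75")

```text
time_s: 28.15
tcp_pos: [0.5262, -0.1284, 0.2018]
orientation: [0.193, 0.981, 0.001, 0.001]
ft_force: [-0.8, -0.2, 0.3]
opening: 0.0811
finger_force: 0.0
```

Request:
arm_command(series="0.02 0.067 0 0 0 0.018 -0.75; 0.04 0.137 0 0 0 0.036 -0.75; 0.04 0.137 0 0 0 0.054 -0.75; 0.04 0.137 0 0 0 0.072 -0.75; 0.04 0.137 0 0 0 0.09 -0.75")

```text
time_s: 28.57
tcp_pos: [0.535, -0.0489, 0.2015]
orientation: [0.463, 0.886, 0.0, 0.0]
ft_force: [-0.1, 1.1, -0.0]
opening: 0.0813
finger_force: 0.0
```

Request:
arm_command(series="0 0 0.02 0 0 0 -0.75; 0 0 0.02 0 0 0 -0.75; 0 0 0.02 0 0 0 -0.75; 0 0 0.02 0 0 0 -0.75; 0 0 0.02 0 0 0 -0.75")

```text
time_s: 28.98
tcp_pos: [0.5348, -0.0502, 0.1889]
orientation: [0.461, 0.887, -0.0, 0.0]
ft_force: [-0.6, -0.7, 0.2]
opening: 0.0814
finger_force: 0.0
```

```bash
python3 w.py q1
python3 - <<'E'
from h import *
c=load('q1.png');cv2.imwrite('pics/q1.png',np.clip(c['pixels']*1.5,0,255).astype('uint8')[:,:,::-1])
for n,P in [('stud top',[.5377,-.052,.122]),('stud base',[.5377,-.052,.06]),('tcp',tool()[:3,3])]: print(n,proj(c,P,c['W']))
go(.5377,-.052,.19,35)
E
```

```text
35.1 [0.   0.02 0.01] [-0.6 -0.7  0.2] 0.0 -0.06 [ 0.5348 -0.0502  0.1889] 0.08141308834032934
stud top (np.float64(282.5646244319858), np.float64(214.96835234205284))
stud base (np.float64(282.2991505318873), np.float64(195.93445821122117))
tcp (np.float64(281.01157876235334), np.float64(242.5881518413096))
go [-0.0051  0.0021 -0.0016  0.      0.      0.0002] rows 0.1
```

View pics/q1.png

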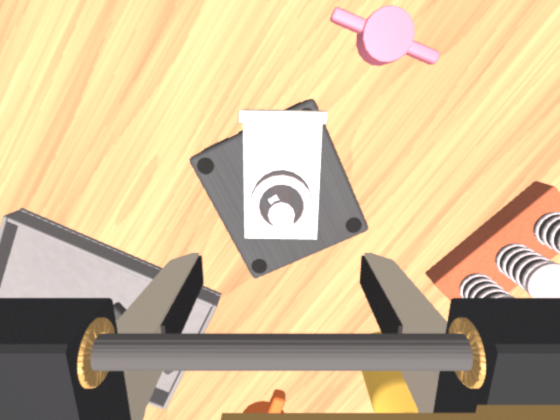

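The nut is off. The stud top is at (282,214), where predicted, with the ring around it, and the bracket is in line with the image (web at the top). Next I grip the spacer.

Request:
arm_command(series="-0.005 0.002 0.05 0 0 0 -0.75; -0.005 0.002 0.1 0 0 0 -0.75; -0.005 0.002 0.14 0 0 0 -0.75; -0.005 0.002 0.17 0 0 0 -0.75; -0.005 0.002 0.19 0 0 0 -0.75")

```text
time_s: 29.45
tcp_pos: [0.5362, -0.0516, 0.0725]
orientation: [0.461, 0.887, -0.0, -0.001]
ft_force: [-0.1, -0.3, 0.2]
opening: 0.0811
finger_force: 0.0
```

Request:
arm_command(series="0 0 0.01 0 0 0 -0.75; 0 0 0.02 0 0 0 -0.75; 0 0 0.03 0 0 0 -0.75; 0 0 0.04 0 0 0 -0.75; 0 0 0.04 0 0 0 -0.75")

```text
time_s: 29.87
tcp_pos: [0.5374, -0.0516, 0.0503]
orientation: [0.462, 0.887, -0.0, -0.0]
ft_force: [-1.3, 0.2, -0.8]
opening: 0.0816
finger_force: 0.0
```

Request:
arm_command(series="0 0 0 0 0 0 -0.1; 0 0 0 0 0 0 -0.1; 0 0 0 0 0 0 -0.1; 0 0 0 0 0 0 -0.1; 0 0 0 0 0 0 -0.1", newtons=15)

```text
time_s: 30.28
tcp_pos: [0.5377, -0.0518, 0.0513]
orientation: [0.462, 0.887, -0.0, 0.0]
ft_force: [-1.7, -0.1, 2.7]
opening: 0.0552
finger_force: 15.0
```

```bash
python3 w.py
```

```text
35.0 [-0.08  0.24  0.02] [-1.7 -0.1  2.7] 15.003051697276533 0.04 [ 0.5377 -0.0518  0.0513] 0.055235541525547306
```

Request:
arm_command(series="0 0 -0.01 0 0 0 -0.1; 0 0 -0.02 0 0 0 -0.1; 0 0 -0.03 0 0 0 -0.1; 0 0 -0.04 0 0 0 -0.1; 0 0 -0.05 0 0 0 -0.1", newtons=22)

```text
time_s: 30.7
tcp_pos: [0.5377, -0.0517, 0.0817]
orientation: [0.462, 0.887, 0.0, 0.0]
ft_force: [0.9, -0.3, -2.6]
opening: 0.055
finger_force: 22.0
```

Request:
arm_command(series="0 0 -0.02 0 0 0 -0.1; 0 0 -0.04 0 0 0 -0.1; 0 0 -0.06 0 0 0 -0.1; 0 0 -0.08 0 0 0 -0.1; 0 0 -0.1 0 0 0 -0.1")

```text
time_s: 31.12
tcp_pos: [0.5378, -0.0517, 0.1426]
orientation: [0.462, 0.887, 0.0, 0.0]
ft_force: [-0.2, 0.6, -2.2]
opening: 0.055
finger_force: 22.0
```

Request:
arm_command(series="0 0 -0.02 0 0 0 -0.1; 0 0 -0.04 0 0 0 -0.1; 0 0 -0.06 0 0 0 -0.1; 0 0 -0.08 0 0 0 -0.1; 0 0 -0.08 0 0 0 -0.1")

```text
time_s: 31.53
tcp_pos: [0.5391, -0.052, 0.1924]
orientation: [0.462, 0.887, 0.001, 0.002]
ft_force: [0.2, -0.6, -0.8]
opening: 0.0551
finger_force: 22.0
```

```bash
python3 w.py q2;  python3 - <<'E'
from h import *
go(.388,-.320,.19,35)
t=snap('top','top3.png')
g=cv2.cvtColor(t['pixels'],cv2.COLOR_RGB2GRAY)
for n,P in [('nut hub',[.508,-.3015,.039]),('hole',[.5377,-.052,.07])]: print(n,proj(t,P))
E
python3 asc.py top3 195 325 360 470 2
```

```text
35.0 [-0.01 -0.   -0.03] [ 0.2 -0.6 -0.8] 21.999313244596124 -0.0 [ 0.5391 -0.052   0.1924] 0.05513844348500458
go [-2.218e-01 -4.621e-01  9.000e-04  3.000e-04  4.000e-04  1.000e-04] rows 7.4
nut hub (np.float64(412.5839181871153), np.float64(235.2150404878689))
hole (np.float64(312.09078656935617), np.float64(222.15844538118392))
195 :::-+=::--:::------------------------------------------
199 ::-=+-::=:::-------------------------------------------
203 ---++:::=:::-------------------------------------------
207 --=*-::--:::---------------------==-===+=--------------
211 -=++-::=:::------=============--------=*+--------------
215 =+*=:::=:::=======---------=*+=--------+*=-------------
219 +**-::--:::---------------=**+=--------=*=--------:---:
223 **+-::=:::---------------=+*+=----------*+--:::::::::::
227 **=:::=:::-----------=++****++----------+*=------------
231 **-::--::-----------+#********+---------=*+------------
235 *+:::=:::-----------*#********+----------+*-::::::::---
239 *=:::=:::==---------=*#******+=----------=*=-----------
243 *-::--::-+=-----------+**++==------------=*
[... 452 characters left out ...]
------------------------------*+-:::::::
279 :--:::------+=-------------------------------+*-:::::::
283 :=:::-------++-------------------------------=*=-::::::
287 --:::-------=+--------------------------------++---:---
291 --:::--------+=-------------------------------=*=------
295 =:::---------++-------------------------------=*+------
299 -:::---------=+=-------------------------------+*=-----
303 -::-----------+=-----------------------==========------
307 :::-----------++----------=============----------------
311 :::-----------=+===========-----------------------::::-
315 ::-------------=---------------------------------------
319 ::-----------------------------------------------------
```

Request:
arm_command(series="-0.02 -0.042 0 0 0 0 -0.1; -0.045 -0.095 0 0 0 0 -0.1; -0.072 -0.15 0 0 0 0 -0.1; -0.096 -0.2 0 0 0 0 -0.1; -0.12 -0.25 0 0 0 0 -0.1")

```text
time_s: 32.05
tcp_pos: [0.4544, -0.1975, 0.1875]
orientation: [0.461, 0.887, -0.0, -0.001]
ft_force: [-0.6, -0.4, -1.4]
opening: 0.0552
finger_force: 22.0
```

Request:
arm_command(series="-0.025 -0.053 0 0 0 0 -0.1; -0.05 -0.106 0 0 0 0 -0.1; -0.075 -0.16 0 0 0 0 -0.1; -0.095 -0.2 0 0 0 0 -0.1; -0.102 -0.212 0 0 0 0 -0.1")

```text
time_s: 32.47
tcp_pos: [0.3843, -0.3224, 0.1876]
orientation: [0.463, 0.886, -0.0, -0.001]
ft_force: [0.6, 0.2, -1.8]
opening: 0.0552
finger_force: 22.0
```

Request:
arm_command(series="0 0 0.05 0 0 0 -0.1; 0 0 0.1 0 0 0 -0.1; 0 0 0.15 0 0 0 -0.1; 0 0 0.2 0 0 0 -0.1; 0 0 0.24 0 0 0 -0.1")

```text
time_s: 32.88
tcp_pos: [0.3859, -0.318, 0.0415]
orientation: [0.462, 0.887, 0.001, -0.002]
ft_force: [-0.3, -0.3, -2.0]
opening: 0.0554
finger_force: 22.0
```

Request:
arm_command(series="0 0 0.015 0 0 0 -0.1; 0 0 0.03 0 0 0 -0.1; 0 0 0.04 0 0 0 -0.1; 0 0 0.05 0 0 0 -0.1; 0 0 0.06 0 0 0 -0.1")

```text
time_s: 33.3
tcp_pos: [0.388, -0.3207, 0.0098]
orientation: [0.462, 0.887, -0.0, 0.001]
ft_force: [0.8, 0.3, -1.4]
opening: 0.0554
finger_force: 22.0
```

```bash
python3 w.py
```

```text
35.0 [-0.03  0.01  0.01] [ 0.8  0.3 -1.4] 21.999296466819942 0.0 [ 0.388  -0.3207  0.0098] 0.05535704938924546
```

Request:
arm_command(series="0 0 0.01 0 0 0 -0.1; 0 0 0.018 0 0 0 -0.1; 0 0 0.024 0 0 0 -0.1; 0 0 0.028 0 0 0 -0.1; 0 0 0.028 0 0 0 -0.1")

```text
time_s: 33.72
tcp_pos: [0.3867, -0.3196, -0.0084]
orientation: [0.462, 0.887, 0.0, -0.0]
ft_force: [-0.1, 0.5, -2.4]
opening: 0.055
finger_force: 22.0
```

Request:
arm_command(series="0 0 0.002 0 0 0 -0.1; 0 0 0.004 0 0 0 -0.1; 0 0 0.006 0 0 0 -0.1; 0 0 0.007 0 0 0 -0.1; 0 0 0.007 0 0 0 -0.1")

```text
time_s: 34.13
tcp_pos: [0.3869, -0.3198, -0.0122]
orientation: [0.462, 0.887, -0.0, -0.0]
ft_force: [0.5, -0.3, -2.5]
opening: 0.0554
finger_force: 22.0
```

```bash
python3 w.py
```

```text
35.0 [-0.03  0.03  0.02] [ 0.5 -0.3 -2.5] 21.99919662438333 -0.0 [ 0.3869 -0.3198 -0.0122] 0.05536484673367268
```

Request:
arm_command(series="0 0 0.001 0 0 0 -0.1; 0 0 0.002 0 0 0 -0.1; 0 0 0.003 0 0 0 -0.1; 0 0 0.004 0 0 0 -0.1; 0 0 0.004 0 0 0 -0.1")

```text
time_s: 34.55
tcp_pos: [0.3871, -0.3199, -0.0137]
orientation: [0.462, 0.887, -0.0, 0.0]
ft_force: [-4.1, 4.3, 7.4]
opening: 0.0552
finger_force: 22.0
```

```bash
python3 w.py
python3 - <<'E'
from h import *
# bracket yaw, web centre from q1 picture (web top z=.105)
c=load('q1.png');W=c['W']
for u,v,z in[(239,111,.105),(327,111,.105),(239,123,.105),(327,123,.105),(243,240,.07),(320,240,.07)]: print(u,v,at(c,u,v,z,W).round(4))
E
python3 asc.py q1 100 130 225 345 2; python3 asc.py q1 225 250 225 345 2
```

```text
35.0 [0.49 0.66 0.03] [-4.1  4.3  7.4] 22.001126194372773 -0.0 [ 0.3871 -0.3199 -0.0137] 0.0552355946728698
239 111 [ 0.4643 -0.0065  0.105 ]
327 111 [0.5203 0.0329 0.105 ]
239 123 [ 0.4692 -0.0141  0.105 ]
327 123 [0.5258 0.0257 0.105 ]
243 240 [ 0.5303 -0.108   0.07  ]
320 240 [ 0.5916 -0.065   0.07  ]
100 :::::::::::::::::::::::::::....:::::-==******-:::::::::::::.
104 ::::::::::::::::::::::::::.:.:::-+*##*****++**=:::::::::::..
108 ::::::::::::::::::::::::::::::-=++=====+++++++=--::::.:::.::
112 :::::::                                            ..::..:::
116 :::::::                                            :::.:::::
120 :::::::..                                         .::.::::::
124 :::::::::                                       .+=:::::::::
128 :::::::::                                       :*+:::::::::
225 +*+++++++-        .    ..           ..        -+++++++*++*+*
229 -+*++++++=                        .           =++++++++*++**
233 ::=*+++++=                                    =*+++++++*****
237 ::-+*+++++=-----------------::::::::::::::::::+**+++++*****+
241 ::::=*+++++++++*++++++++*+*+++***++++****++*******++++++=--:
245 :::::=*+++++++++*+++*+++++++*++****++*****++*****++==--:::::
```

Request:
arm_command(series="0 0 0 0 0 0 -0.4; 0 0 0 0 0 0 -0.4; 0 0 0 0 0 0 -0.4; 0 0 -0.02 0 0 0 -0.4; 0 0 -0.06 0 0 0 -0.4")

```text
time_s: 34.97
tcp_pos: [0.3849, -0.3177, 0.0193]
orientation: [0.462, 0.887, 0.001, -0.003]
ft_force: [-0.6, -1.0, -0.9]
opening: 0.0651
finger_force: 0.0
```

Request:
arm_command(series="0 0 -0.06 0 0 0 -0.4; 0 0 -0.12 0 0 0 -0.4; 0 0 -0.18 0 0 0 -0.4; 0 0 -0.24 0 0 0 -0.4; 0 0 -0.29 0 0 0 -0.4")

```text
time_s: 35.38
tcp_pos: [0.3873, -0.3201, 0.1995]
orientation: [0.462, 0.887, -0.0, 0.001]
ft_force: [1.2, -1.2, -0.1]
opening: 0.0649
finger_force: 0.0
```

```bash
python3 w.py p3;  python3 - <<'E'
from h import *
go(.495,.0087,.2,-55)
t=snap('top','top4.png')
E
python3 asc.py top4 195 325 360 470 2
```

```text
35.0 [-0.06 -0.03 -0.06] [ 1.2 -1.2 -0.1] 0.0 -0.0 [ 0.3873 -0.3201  0.1995] 0.0648907422485773
go [0.3508 0.4607 0.007  0.0017 0.0012 0.2501] rows 12.6
195 -------------------------------------------------------
199 -------------------------------------------------------
203 -------------------------------------------------------
207 ---------------------------------==-===+=--------------
211 -----------------=============--------=*+--------------
215 ------==========-=---------=*+=--------+*--------------
219 ------=+------------------=**+---------=*=-::::::::::::
223 -------+=----------------=+*+=----------*+-::::::::::::
227 -------++=-----------=+++***++----------+*=------------
231 -------=+=----------+#********+---------=*+------------
235 --------+=----------*#********+----------++-::---:::::-
239 --------++----------=*#******+=----------=*==*##*+-----
243 --------=+=-----------+**++==------------+##+**++**=---
247 ---------+=----------=**+-------------=+************---
251 ---------=+----------+*+=----------=+*************#*=--
255 ----------+=---------===--------=+*********
[... 272 characters left out ...]
---------==-:::---::=*##**###***+-:::-+*
279 ------------+=---------=+-:-----==::-+##****##*=::-+##*
283 ------------+=---------=+::------+-:--=***+==*#*+*#%#++
287 ------------=+----------=-::---===::------=+==*##*#%*++
291 -------------+=----------=-:::::::---------=+++##*#%***
295 -------------++------------------------------+++++*#***
299 -------------=+=------------------------------=+++*****
303 --------------+=-----------------------========+*******
307 --------------++----------=============-------+********
311 --------------=+==========------------------=**********
315 ---------------=--------------------------=************
319 ---------------------------------------=+**************
```

Request:
arm_command(series="0.04 0.053 0 0 0 0 -0.1; 0.08 0.105 0 0 0 0 -0.1; 0.12 0.158 0 0 0 0 -0.1; 0.16 0.21 0 0 0 0 -0.1; 0.18 0.236 0 0 0 0 -0.1")

```text
time_s: 35.9
tcp_pos: [0.4413, -0.1465, 0.1953]
orientation: [0.461, 0.887, 0.001, -0.0]
ft_force: [1.0, -0.2, 0.2]
opening: 0.0511
finger_force: 0.0
```

Request:
arm_command(series="0.04 0.053 0 0 0 0.016 -0.1; 0.08 0.105 0 0 0 0.032 -0.1; 0.12 0.158 0 0 0 0.048 -0.1; 0.171 0.225 0 0 0 0.064 -0.1; 0.171 0.225 0 0 0 0.08 -0.1")

```text
time_s: 36.32
tcp_pos: [0.493, 0.0162, 0.1953]
orientation: [0.668, 0.744, 0.001, -0.001]
ft_force: [1.1, -0.3, 0.1]
opening: 0.0512
finger_force: 0.0
```

Request:
arm_command(series="0 0 0 0 0 0.018 -0.1; 0 0 0 0 0 0.036 -0.1; 0 0 0 0 0 0.054 -0.1; 0 0 0 0 0 0.072 -0.1; 0 0 0 0 0 0.085 -0.1")

```text
time_s: 36.73
tcp_pos: [0.4922, 0.0116, 0.1952]
orientation: [0.842, 0.539, -0.0, -0.0]
ft_force: [0.3, -0.8, 0.2]
opening: 0.0512
finger_force: 0.0
```

Request:
arm_command(series="0 0 0 0 0 0.018 -0.1; 0 0 0 0 0 0.036 -0.1; 0 0 0 0 0 0.054 -0.1; 0 0 0 0 0 0.072 -0.1; 0 0 0 0 0 0.085 -0.1")

```text
time_s: 37.15
tcp_pos: [0.4922, 0.0114, 0.1952]
orientation: [0.955, 0.298, -0.0, -0.0]
ft_force: [0.6, -0.2, 0.4]
opening: 0.0511
finger_force: 0.0
```

Request:
arm_command(series="0 0 0 0 0 0 -0.1; 0 0 0 0 0 0 -0.1")

```text
time_s: 37.32
tcp_pos: [0.4923, 0.0114, 0.1953]
orientation: [0.953, 0.302, -0.0, -0.0]
ft_force: [0.4, -1.1, -0.2]
opening: 0.0511
finger_force: 0.0
```

```bash
python3 w.py b1;  python3 - <<'E'
from h import *
go(.495,.0087,.13,-55)
c=load('b1.png');W=c['W']
for n,P in[('web',[.495,.0087,.105]),('webL',[.495+.0287,.0087+.0201,.105]),('webR',[.495-.0287,.0087-.0201,.105]),('stud',[.5377,-.052,.122])]: print(n,np.round(proj(c,P,W),1))
E
python3 asc.py b1 130 300 190 390 3
```

```text
-54.8 [-0.03  0.12  0.01] [ 0.4 -1.1 -0.2] 0.0 0.68 [0.4923 0.0114 0.1953] 0.05112095511345376
go [ 0.001   0.0062  0.1088 -0.      0.      0.0006] rows 1.6
web [285.2 203.3]
webL [285.5 162.6]
webR [285.  241.5]
stud [376.8 209. ]
130 ::..:-:::..................::...........:-+*####**+++++++++++++++++
136 ::::-....::..............::::::.....:-+*####**+++++++++++++++++++++
142 ...:........:..............::::::-+*###***+++++++++++++++++++++++++
148 ......:.....................:=+####**++++++++++++++++++++++++++++++
154 ..........................:*#*+++-:::-------------------===========
160 ..........................=**+-:-.                                 
166 ..........................:+++                                     
172 ......................:....:++                        .:--=-:.     
178 .........................:..:=                      :++++++++++:   
184 ...................:.......:::                     =++++++++++++-  
190 .....................::.......                    -++++++++++++++. 
196 .........::............:::....                    -+++++++++-::::. 
202 
[... 447 characters left out ...]
...............  .::..:=*+++++++++++++++++++++++++++
244 -:::................................:.:=*++++++++++++++++++++++==-:
250 ::::::::::---..........................:=*++****++++++++++==-::::::
256 ::::--======**...........................=**###%#+====++=-:::::::::
262 ::-========+%#:...........................=*###%%*========-::::::::
268 :==========#%#::::.........................-=--#%%+=========:::::::
274 ==========*%%%:.:::::.........................:#%%#+=========:.::::
280 =========+%%%%-:...:::::.......................#%%%*==========-:..:
286 ========+%%%%+:::::...:::::.................:..+%%%%+===========:.:
292 ========#%%%#:.:::::::...::::.................::#%%%#+===========:.
```

Request:
arm_command(series="0.001 0.006 0.04 0 0 0 -0.1; 0.001 0.006 0.08 0 0 0 -0.1; 0.001 0.006 0.12 0 0 0 -0.1; 0.001 0.006 0.15 0 0 0 -0.1; 0.001 0.006 0.17 0 0 0 -0.1")

```text
time_s: 37.78
tcp_pos: [0.4937, 0.0089, 0.091]
orientation: [0.953, 0.302, -0.001, -0.001]
ft_force: [-0.7, 1.0, 0.1]
opening: 0.0511
finger_force: 0.0
```

Request:
arm_command(series="0 0 0.015 0 0 0 -0.1; 0 0 0.03 0 0 0 -0.1; 0 0 0.045 0 0 0 -0.1; 0 0 0.063 0 0 0 -0.1; 0 0 0.063 0 0 0 -0.1")

```text
time_s: 38.2
tcp_pos: [0.494, 0.0089, 0.0537]
orientation: [0.954, 0.301, -0.001, -0.0]
ft_force: [-0.7, 0.2, -0.3]
opening: 0.0508
finger_force: 0.0
```

Request:
arm_command(series="0 0 0 0 0 0 0.9; 0 0 0 0 0 0 0.9; 0 0 0 0 0 0 0.9; 0 0 0 0 0 0 0.9; 0 0 0 0 0 0 0.9", newtons=15)

```text
time_s: 38.62
tcp_pos: [0.4956, 0.0087, 0.0562]
orientation: [0.954, 0.301, 0.0, 0.0]
ft_force: [0.4, 0.2, 0.3]
opening: 0.0222
finger_force: 0.0
```

Request:
arm_command(series="0 0 0 0 0 0 0.9; 0 0 0 0 0 0 0.9; 0 0 0 0 0 0 0.9; 0 0 0 0 0 0 0.9; 0 0 0 0 0 0 0.9")

```text
time_s: 39.03
tcp_pos: [0.4952, 0.0089, 0.0559]
orientation: [0.954, 0.301, 0.0, -0.0]
ft_force: [-2.1, 1.6, 4.0]
opening: 0.0101
finger_force: 15.0
```

```bash
python3 w.py b2
```

```text
-55.0 [0.15 0.54 0.  ] [-2.1  1.6  4. ] 14.983548671007156 -0.03 [0.4952 0.0089 0.0559] 0.010100159616767735
```

Request:
arm_command(series="0 0 0 0 0 0 0.9; 0 0 -0.006 0 0 0 0.9; 0 0 -0.012 0 0 0 0.9; 0 0 -0.018 0 0 0 0.9; 0 0 -0.025 0 0 0 0.9", newtons=45)

```text
time_s: 39.5
tcp_pos: [0.4948, 0.0088, 0.0705]
orientation: [0.954, 0.301, -0.0, -0.0]
ft_force: [0.9, -1.0, -3.4]
opening: 0.0092
finger_force: 45.0
```

```bash
python3 w.py b3
```

```text
-55.0 [0.03 0.2  0.  ] [ 0.9 -1.  -3.4] 44.99817073345184 -0.0 [0.4948 0.0088 0.0705] 0.009201448569806725
```

Request:
arm_command(series="0 0 -0.01 0 0 0 0.9; 0 0 -0.02 0 0 0 0.9; 0 0 -0.03 0 0 0 0.9; 0 0 -0.04 0 0 0 0.9; 0 0 -0.05 0 0 0 0.9")

```text
time_s: 39.97
tcp_pos: [0.4953, 0.0087, 0.1015]
orientation: [0.954, 0.301, 0.0, 0.0]
ft_force: [0.2, -0.1, -3.4]
opening: 0.0096
finger_force: 45.0
```

```bash
python3 w.py b4; python3 asc.py b4 130 300 190 450 4
```

```text
-55.0 [0.08 0.2  0.05] [ 0.2 -0.1 -3.4] 44.99808847904205 0.0 [0.4953 0.0087 0.1015] 0.009620386596679522
130 ..............................:.....:=+#####**+++++++++++++****++
138 ...............................:-=*#####**+++++++++++++++++++++++
146 ............................-+*#####**+++++++++++++++++++++++++++
154 ......................::-+*#####**+++++++++++++++++++++++++++++++
162 ...................:=+#####***+++++++++++++++++++++++++++++++++++
170 ..................*####**++++++++++++++++++++++++++++++++++++++++
178 .................-#*****+++++++++++++++++++++++++++++++++++++++++
186 .................-++*****++++++++++++++++++++++++++++++++++++++++
194 ..................-++====                                        
202 ...................=++++=.                                       
210 ....................-::::.                                       
218 .....................                              .:-==+==-:    
226 .....................                            -++++++++++++-  
234 .....................                          :++++++++++-:=++= 
242 .....................                         :+++++=:.  .  .+++:
250 ...............::---:    .:::.                =++++-        -+++:
258 .............-=====+-    -+=====:             -+: -.        -++- 
266 ............-======*-    =+======:             =+:--.     .-+=:  
274 ...........:=======*-    =*=======.             :-+++=---===:    
282 ..........:========#-    =*========                .::::..       
290 ..........=========#=    +#========-
```

Request:
arm_command(series="0 0 -0.015 0 0 0 0.9; 0 0 -0.03 0 0 0 0.9; 0 0 -0.045 0 0 0 0.9; 0 0 -0.06 0 0 0 0.9; 0 0 -0.075 0 0 0 0.9")

```text
time_s: 40.43
tcp_pos: [0.4953, 0.0087, 0.1468]
orientation: [0.954, 0.301, 0.0, 0.0]
ft_force: [0.1, 0.7, -3.1]
opening: 0.0099
finger_force: 45.0
```

Request:
arm_command(series="0 0 -0.02 0 0 0 0.9; 0 0 -0.04 0 0 0 0.9; 0 0 -0.06 0 0 0 0.9; 0 0 -0.08 0 0 0 0.9; 0 0 -0.09 0 0 0 0.9")

```text
time_s: 40.85
tcp_pos: [0.4961, 0.0087, 0.2022]
orientation: [0.954, 0.301, 0.001, 0.001]
ft_force: [0.5, -0.0, -2.7]
opening: 0.0094
finger_force: 45.0
```

```bash
python3 w.py b5
python3 - <<'E'
from h import *
go(.4726,.358,.2,-55)
t=load('top4.png')
E
python3 asc.py top4 190 290 120 220 2
```

```text
-55.0 [ 0.03  0.22 -0.02] [ 0.5 -0.  -2.7] 44.997316002845764 0.0 [0.4961 0.0087 0.2022] 0.009389352102380096
go [ 3.015e-01 -4.997e-01  4.400e-03  4.000e-04 -5.000e-04  1.000e-04] rows 8.4
190 --------------------------------------------------
194 ---------=====------------------------------------
198 --------=#%%%%######****++++======----------------
202 --------+#%%%%%%%%%%%%%%%%%%%%%%%#####*****=------
206 --------*%%%%%%%%%%%%%%%%%%%%%%%%%%%%%%%%%#+------
210 --------*%%%%%%%%%%%%%%%%%%%%%%%%%%%%%%%%%#=------
214 -------=#%%%%%%%%%%%%%%%%%%%%%%%%%%%%%%%%%*=------
218 :------+%%%%%%%%%%%%%%%%%%%%%%%%%%%%%%%%%%+-------
222 ::::::-*%%%%%%%%%%%%%%%%%%%%%%%%%%%%%%%%%#=-------
226 -------#%%%%%%%%%%%%%%%%%%%%%%%%%%%%%%%%%#--------
230 ------=#%%%%%%%%%%%%%%%%%%%%%%%%%%%%%%%%%*-:---:--
234 :::::-+%%%%%%%%%%%%%%%%%%%%%%%%%%%%%%%%%%+--------
238 ------*%%%%%%%%%%%%%%%%%%%%%%%%%%%%%%%%%#=--------
242 ::::-=#%%%%%%%%%%%%%%%%%%%%%%%%%%%%%%%%%#=--------
246 -----+%%%%%%%%%%%%%%%%%%%%%%%%%%%%%%%%%%*---------
250 -----*%%%%%%%%%%%%%%%%%%%%%%%%%%%%%%%%%%+---------
254 ----=#%%%%%%%%%%%%%%%%%%%%%%%%%%%%%%%%%#=---------
258 ----=#%%%%%%%%%%%%%%%%%%%%%%%%%%%%%%%%%#-:::::::::
262 ----*%%%%%%%%%%%%%%%%%%%%%%%%%%%%%%%%%%*-:::::::::
266 ----*%%%%%%%%%%%%%%%%%%%%%%%%%%%%%%%%%%+-:::::::--
270 ---=####%%%%%%%%%%%%%%%%%%%%%%%%%%%%%%#=::::::::::
274 :::-----=====+++****######%%%%%%%%%%%%#-----::::::
278 :::::::::::::::::::-------====++++****+-----:-::::
282 :::::::::::::::::---------------------------------
286 :::::::::::::::::::::-----------------------------
```

Request:
arm_command(series="0.022 -0.036 0 0 0 0 0.9; 0.05 -0.083 0 0 0 0 0.9; 0.08 -0.133 0 0 0 0 0.9; 0.11 -0.183 0 0 0 0 0.9; 0.14 -0.233 0 0 0 0 0.9")

```text
time_s: 41.32
tcp_pos: [0.4832, 0.1728, 0.1993]
orientation: [0.954, 0.301, -0.0, -0.0]
ft_force: [0.0, 0.3, -3.1]
opening: 0.0095
finger_force: 45.0
```

Request:
arm_command(series="0.03 -0.05 0 0 0 0 0.9; 0.06 -0.1 0 0 0 0 0.9; 0.09 -0.15 0 0 0 0 0.9; 0.12 -0.2 0 0 0 0 0.9; 0.14 -0.232 0 0 0 0 0.9")

```text
time_s: 41.73
tcp_pos: [0.4715, 0.3368, 0.1991]
orientation: [0.953, 0.302, -0.0, -0.0]
ft_force: [1.3, -0.3, -2.6]
opening: 0.0096
finger_force: 45.0
```

Request:
arm_command(series="0.015 -0.025 0 0 0 0 0.9; 0.021 -0.035 0.03 0 0 0 0.9; 0.021 -0.035 0.07 0 0 0 0.9; 0.021 -0.035 0.12 0 0 0 0.9; 0.021 -0.035 0.16 0 0 0 0.9")

```text
time_s: 42.15
tcp_pos: [0.4701, 0.3581, 0.1014]
orientation: [0.954, 0.301, -0.001, 0.0]
ft_force: [-0.1, -0.7, -3.4]
opening: 0.0096
finger_force: 45.0
```

Request:
arm_command(series="0 0 0.03 0 0 0 0.9; 0 0 0.06 0 0 0 0.9; 0 0 0.09 0 0 0 0.9; 0 0 0.11 0 0 0 0.9; 0 0 0.12 0 0 0 0.9")

```text
time_s: 42.57
tcp_pos: [0.4694, 0.3571, 0.0289]
orientation: [0.954, 0.301, -0.002, 0.001]
ft_force: [-1.2, 0.1, -3.4]
opening: 0.0095
finger_force: 45.0
```

```bash
python3 w.py b6
python3 - <<'E'
from h import *
c=load('b6.png'); cv2.imwrite('pics/b6.png',np.clip(c['pixels']*1.4,0,255).astype('uint8')[:,:,::-1])
go(.4726,.358,.005,-55)
E
```

```text
-55.0 [ 0.09  0.26 -0.02] [-1.2  0.1 -3.4] 44.998424649238586 -0.0 [0.4694 0.3571 0.0289] 0.009490608220899338
go [ 0.0055  0.0019  0.0396 -0.      0.0006  0.0001] rows 0.6
```

View pics/b6.png

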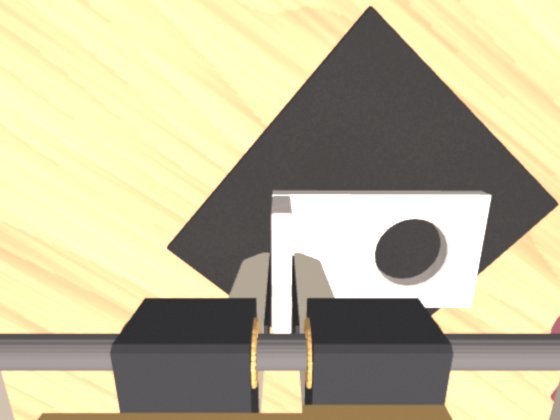

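The bracket hangs level over the mat, with its plate centre near (380,250) and the mat centre near (362,225). I'll lower it until contact.

Request:
arm_command(series="0 0 0.01 0 0 0 0.9; 0 0 0.02 0 0 0 0.9; 0 0 0.028 0 0 0 0.9; 0 0 0.033 0 0 0 0.9; 0 0 0.033 0 0 0 0.9")

```text
time_s: 43.03
tcp_pos: [0.4706, 0.3579, 0.0113]
orientation: [0.954, 0.301, -0.0, 0.0]
ft_force: [-0.2, -0.0, -2.4]
opening: 0.0096
finger_force: 45.0
```

Request:
arm_command(series="0 0 0.002 0 0 0 0.9; 0 0 0.004 0 0 0 0.9; 0 0 0.006 0 0 0 0.9; 0 0 0.007 0 0 0 0.9; 0 0 0.007 0 0 0 0.9")

```text
time_s: 43.45
tcp_pos: [0.4709, 0.3581, 0.0076]
orientation: [0.954, 0.301, -0.0, 0.0]
ft_force: [-0.8, -0.1, -3.2]
opening: 0.0098
finger_force: 45.0
```

```bash
python3 w.py
```

```text
-55.0 [ 0.05  0.22 -0.01] [-0.8 -0.1 -3.2] 44.99819576740265 -0.0 [0.4709 0.3581 0.0076] 0.009756305717947318
```

Request:
arm_command(series="0 0 0.002 0 0 0 0.9; 0 0 0.004 0 0 0 0.9; 0 0 0.006 0 0 0 0.9; 0 0 0.008 0 0 0 0.9; 0 0 0.008 0 0 0 0.9")

```text
time_s: 43.87
tcp_pos: [0.4707, 0.3579, 0.0024]
orientation: [0.954, 0.301, -0.0, 0.0]
ft_force: [-0.5, 0.3, -3.3]
opening: 0.0097
finger_force: 45.0
```

Request:
arm_command(series="0 0 0.001 0 0 0 0.9; 0 0 0.002 0 0 0 0.9; 0 0 0.003 0 0 0 0.9; 0 0 0.004 0 0 0 0.9; 0 0 0.004 0 0 0 0.9")

```text
time_s: 44.28
tcp_pos: [0.4708, 0.358, 0.0003]
orientation: [0.954, 0.301, -0.0, 0.0]
ft_force: [0.5, 0.3, -2.6]
opening: 0.0095
finger_force: 45.0
```

```bash
python3 w.py
```

```text
-55.0 [ 0.05  0.16 -0.01] [ 0.5  0.3 -2.6] 44.995447397232056 0.01 [4.708e-01 3.580e-01 3.000e-04] 0.00946417473705608
```

Request:
arm_command(series="0 0 0.001 0 0 0 0.9; 0 0 0.002 0 0 0 0.9; 0 0 0.003 0 0 0 0.9; 0 0 0.003 0 0 0 0.9; 0 0 0.003 0 0 0 0.9")

```text
time_s: 44.7
tcp_pos: [0.4711, 0.3583, -0.0001]
orientation: [0.954, 0.301, 0.0, -0.0]
ft_force: [-4.8, -3.4, 8.2]
opening: 0.0096
finger_force: 45.0
```

```bash
python3 w.py
```

```text
-55.0 [-0.53  0.98 -0.  ] [-4.8 -3.4  8.2] 44.98575747013092 -0.03 [ 4.711e-01  3.583e-01 -1.000e-04] 0.009601155402613465
```

Contact with the mat at 8 N. I'll release slowly and retreat straight up.

Request:
arm_command(series="0 0 0 0 0 0 0.7; 0 0 0 0 0 0 0.5; 0 0 0 0 0 0 0.3; 0 0 0 0 0 0 0.3; 0 0 0 0 0 0 0.3")

```text
time_s: 45.12
tcp_pos: [0.471, 0.3581, -0.0014]
orientation: [0.954, 0.301, 0.0, 0.0]
ft_force: [0.1, -0.3, -0.7]
opening: 0.0315
finger_force: 0.0
```

Request:
arm_command(series="0 0 -0.02 0 0 0 0.3; 0 0 -0.05 0 0 0 0.3; 0 0 -0.1 0 0 0 0.3; 0 0 -0.16 0 0 0 0.3; 0 0 -0.22 0 0 0 0.3")

```text
time_s: 45.53
tcp_pos: [0.4702, 0.3576, 0.1322]
orientation: [0.954, 0.301, -0.001, 0.0]
ft_force: [0.8, 0.6, 0.3]
opening: 0.0325
finger_force: 0.0
```

Request:
arm_command(series="0 0 -0.06 0 0 0 0.3; 0 0 -0.1 0 0 0 0.3; 0 0 -0.1 0 0 0 0.3; 0 0 -0.1 0 0 0 0.3; 0 0 -0.1 0 0 0 0.3")

```text
time_s: 45.95
tcp_pos: [0.4706, 0.3579, 0.1903]
orientation: [0.954, 0.301, -0.0, 0.0]
ft_force: [-0.5, 0.7, -0.8]
opening: 0.0325
finger_force: 0.0
```

```bash
python3 w.py z1
python3 - <<'E'
from h import *
c=load('z1.png'); s=capture('scene')
a=cv2.resize(np.clip(c['pixels']*1.4,0,255).astype('uint8'),(400,300)); b=cv2.resize(np.clip(s['pixels']*1.5,0,255).astype('uint8'),(400,300))
cv2.imwrite('pics/z1.png',np.hstack([a,b])[:,:,::-1])
E
```

```text
-55.0 [-0.04  0.1   0.02] [-0.5  0.7 -0.8] 0.0 0.0 [0.4706 0.3579 0.1903] 0.03252015215936976
```

View pics/z1.png

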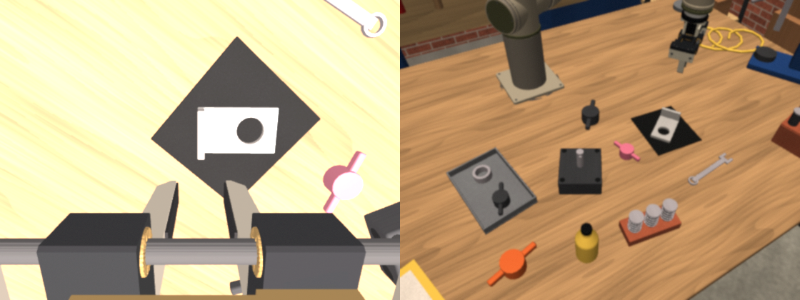

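The bracket lies flat on the mat, centred near (237,130) in the left view. The spacer at (482,172) and the nut at (501,198) are in the tray, the bystanders have not moved, and the hand is clear.

```bash
python3 -c "
from plant import *
print(sign_off())"
```

```text
the job is handed in; nothing more can be done
None
```

The job is handed in: the nut and then the spacer are in the tray, the bracket is flat on the mat with its web up, and the bystanders look unmoved, but sign-off gave no verdict. Before the nut came free I turned it about 10° past its release angle, at up to 1.1 N·m (about 21 N at the arm's end, under the 40 N limit).

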